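Put the key tray away over the cabinet's threshold

TASK

Put the loaded key tray away in the recessed steel cabinet: slide it along the counter rather than carrying it, and ease it nose first over the raised threshold, without ramming the step or the back and without tipping it, until the whole tray lies flat on the cabinet floor behind the step, the lock cylinder still standing and the scooter key still in it. Then swing the door gently fully shut, and leave everything else on the counter where it is.

Things in the scene. Friction and masses are not known exactly. Their poses are not given: they have to be found in the camera images.
- cabinet: Steel cabinet recessed in a low brick wall on the robot's left, mouth facing right (world -y, +-5 deg). Origin: middle of the mouth, in the plane of the front face, 0 to 2 mm above the counter. Own x points into the cabinet, y to the hinge side (towards the robot), z up. Clear inside width 150 mm (y -75 to 75). Roof: clear pane from x 34 mm inwards, underside z 70, top z 80; wall beside it 80 mm high.
- mouth (a point): Threshold: cabinet (0, 0, 6) mm, the height of the lip's top, axes as the cabinet's. In the cabinet lies a steel insert frame: a 12 mm wide, square-edged lip across the mouth (step: 6 to 8 mm above the counter) and a back bar. The frame is clamped in slots, its place fore and aft is NOT measured: the lip's inner edge lies somewhere between cabinet x 0 and 24 mm.
- back_stop (a point): Nominal foot of the insert's back bar, at floor level: cabinet (163, 0, 2) mm, axes as the cabinet's. The true bar is 0 to 24 mm farther in, always 163 mm behind the lip's inner edge, to be felt. The floor (z 2 mm, from x 12 inwards) is 4 mm below the lip, and lip to bar is 3 mm more than the tray: the tail drops behind the lip only when the tray is pushed in square, almost to the bar.
- tray: Loose steel key tray, 0.2 to 0.4 kg empty, underside flat with square edges, 160 long (x) x 120 wide (y), floor 3, rim 20 mm high. Origin: centre of the underside; x points to the nose, which goes in first, z up. To climb the lip the nose has to be raised while the tail rests on the counter.
- stem (a point): Pinch point of the stem, the upright black grip on the tray's tail: tray (-99, 0, 46) mm, axes as the tray's. The stem is 10 mm thick (tray y -5 to 5), x -114 to -80, z 16 to 58 mm, rigid with the tray. Pinch it from above across y.
- tray_nose (a point): Middle of the nose's bottom edge, tray (80, 0, 0) mm. Axes as the tray's.
- tray_tail (a point): Middle of the tail's bottom edge, tray (-80, 0, 0) mm. Axes as the tray's.
- door (a joint): Angle of the swing door about its upright hinge on the robot's side of the mouth: 0 closed, 1.57 standing square out from the wall; grows as it opens (limit 1.9). The hinge is a little stiff (about 0.06 N m), so the door stays where it is left; the magnetic catch does not pull it in from afar: push it all the way.
- door_hinge (a point): On the hinge line, cabinet (0, 95, 43) mm. Its axes turn with the door (parallel to the cabinet's when shut): y points from the free edge to the hinge, -x out of the outer face. The door is a hollow pan: y -190 to 0, z 10 to 76 mm above the cabinet's origin, outer sheet at x -42 to -38, so shut it clears the stem, which stands out of the mouth by up to 34 mm.
- door_push (a point): Point of the door's flat outer face to push on: door (-42, -150) mm from the hinge line, at mid-height. Axes as door_hinge. A folded pull stands 10 mm out of that face along the free edge (y -190 to -186).
- lock_cylinder: Chrome lock cylinder standing upright on its 36 mm rosette in the tray, 38 mm high, a small lever on top. 120 g. Origin: centre of its foot, z up.
- scooter_key: Scooter key lying in the tray: 36 x 26 x 9 mm blue plastic head, 38 mm steel blade. Origin: underside, where head and blade meet, x along the blade.
- coaster: Square bamboo coaster, 95 x 95 x 9 mm, loose bystander; origin under its centre.
- mug: White mug on the coaster, 76 mm across, 85 mm high, loose bystander; origin under its centre.
- key_covers: Stack of three dark silicone key covers, about 65 x 36 x 33 mm, loose bystander; origin under the bow end's centre.
- padlock: Brass padlock lying flat, about 80 x 50 x 22 mm, loose bystander; origin under its body's centre.
- torch: Black torch lying down, 135 long, 36 mm head, loose bystander; origin under its middle.
- stapler: Stapler, 120 x 32 x 37 mm, loose bystander; origin under its middle.
Not all that is in view belongs to the job. There is more than one size of the scooter_key; the one meant has the size given above. Of the things that look like the tray, the larger one is meant.

How it is judged:
By the outcome, as a careful person would: the job done as asked, in the order asked, and still so for the second after the job is handed in, with the robot touching nothing.
It also fails if it takes over 59 s, if anything falls off the work surface, if the arm or the gripper's body presses on something with over 40 N, if the wrist force passes 120 N, or if a joint passes its speed limit or range.

ROBOT

A 7-joint arm with a two-finger parallel gripper is mounted at the origin on the work surface. World frame = base frame: x ahead of the robot, y to its left, z up, the work surface at z = 0. Lengths are in mm, angles in rad, forces in N, time in s.
With the tool pointing down it reaches from about 400 to 900 mm from the base axis. Payload 5.6 kg.
Tool frame: the origin (TCP) lies at the very end of the fingers, on their centre line; the grasp point (between the pads) lies 19 mm behind it; x points along the fingers, y is the direction in which the jaws open and shut, and the axes are right-handed (so a half turn about x gives the same grasp; the last joint's range is limited). The gripper opens to 92 mm and grips with 3 to 60 N. Pads are 20 mm wide; open, the fingers measure 128 mm over their backs; the gripper's body (75 mm by 189 mm) begins 69 mm behind the grasp point.
Start: joints at [1.157, 0.468, -0.012, 1.603, 0.006, 1.071, -0.056], TCP at [235.494, -605.849, 191.692] pointing down, gripper open.
Joint ranges: [-2.53, 2.53], [-0.31, 2.02], [-1.57, 1.55], [0.28, 2.44], [-1.29, 4.43], [0.15, 1.84], [-2.92, 2.92]. Speed limits (rad/s): [2.57, 2.57, 3.14, 3.14, 3.14, 3.14, 3.14].

INTERFACE

Orientations are given as [roll, pitch, yaw] about the fixed x, y, z axes, in that order (R = Rz(yaw) Ry(pitch) Rx(roll)).
In Python, from cell import bot gives the robot as it stands. Calls block until the motion is done:
- bot.goto(position, orientation): joint-space move of the TCP to a pose.
- bot.move_straight(position, rot=None, speed=150, threshold=None): straight line of the TCP; rot=None keeps the orientation; speed is the mean speed in mm/s. With threshold (N) it stops when the force on the tool has changed by that much, and returns True; else False.
- bot.move_j(angles): joint-space move.
- bot.grip(opening, squeeze=None): opening from 0.0 (shut) to 1.0 (fully open); squeeze is the grip in N (None keeps the last); returns when the fingers have stopped.
- bot.hold(seconds).
- bot.ik(position, orientation): joint angles nearest the present ones, or None.
- bot.grab_frame(name): name is "side" or "top"; returns a dict with "img" (384x512x3 uint8, red, green, blue), "camera_matrix" (3x3 intrinsics, pixels), "cam_to_world" (4x4, takes a point from camera to world coordinates). Camera axes: x right, y down, z forward; pixel columns grow to the right and rows downward; lengths in mm; the calibration is good to about 2 mm. A picture is of the moment at which its call begins. There is no depth.
A pose or a line that the arm cannot do raises bot.MotionError and nothing moves.
- bot.sign_off(): hands the job in, once; it reports no verdict.
Readings, each from a call of its own:
- bot.get_clock(): time.
- bot.get_q(): joint angles.
- bot.get_dq(): joint speeds.
- bot.get_tau(): joint torques, N m.
- bot.get_eef_pos(): TCP position.
- bot.get_ee_rot(): TCP orientation.
- bot.get_ft_force(): force on the tool from outside, world axes, zero at the start.
- bot.get_moment(): the same for the moment, N m.
- bot.get_finger_gap(): opening from 0.0 (shut) to 1.0 (fully open).
Only numpy, scipy, OpenCV 4.12 (cv2) and the standard library are available. Lean on these libraries where they do the work, as an engineer would, in place of code of your own. Each camera call takes 0.05 s, during which the arm holds its last target.

## Working session

There is one attempt and no reset: what is moved stays moved. The work goes in short steps, each a Python script; the robot and the scene stay as the last script left them, time stands still between calls to the robot, and variables do not carry over. Pictures are saved under pics/ and viewed, and the job is handed in when it is done.

```bash
ls; mkdir -p pics; python3 - <<'E'
from cell import bot
import cv2
for n in("side","top"):
    f=bot.grab_frame(n); cv2.imwrite(f"pics/{n}0.png",cv2.resize(f["img"][:,:,::-1],(800,600),interpolation=cv2.INTER_CUBIC))
    print(n,f["camera_matrix"].round(1).tolist(),f["cam_to_world"].round(3).tolist())
print(bot.get_clock(),bot.get_ee_rot(),bot.get_finger_gap())
E
```

```text
pics
side [[406.8, 0.0, 257.3], [0.0, 406.8, 190.1], [0.0, 0.0, 1.0]] [[0.997, -0.039, 0.073, 473.305], [-0.082, -0.56, 0.824, -853.072], [0.008, -0.827, -0.562, 608.352], [0.0, 0.0, 0.0, 1.0]]
top [[492.9, 0.0, 253.9], [0.0, 492.9, 185.9], [0.0, 0.0, 1.0]] [[0.001, -0.979, 0.202, 319.074], [-1.0, 0.0, 0.004, -70.831], [-0.004, -0.202, -0.979, 1223.35], [0.0, 0.0, 0.0, 1.0]]
0.1 [-1.49452312  1.56925842  2.01776969] 1.0016303090897183
```

View pics/side0.png

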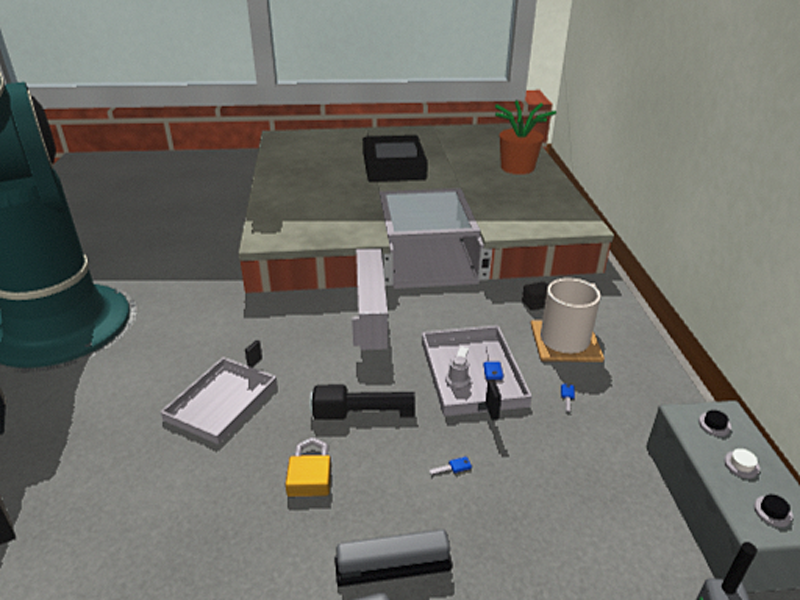

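View pics/top0.png

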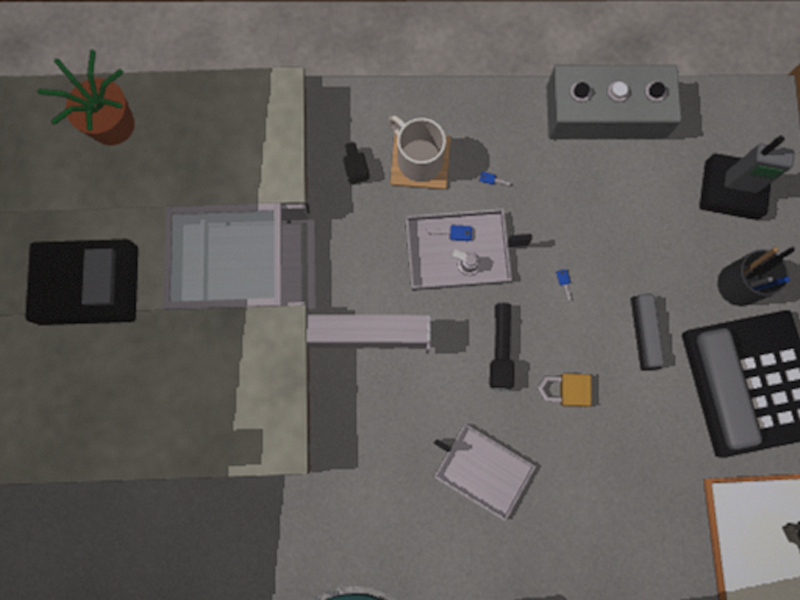

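```bash
cat > h.py <<'E'
import numpy as np, cv2
from cell import bot
def ray(f,u,v):
    K=f["camera_matrix"];T=f["cam_to_world"]
    d=T[:3,:3]@np.linalg.solve(K,np.array([u,v,1.]));return T[:3,3],d
def onz(f,u,v,z):
    o,d=ray(f,u,v);return o+d*(z-o[2])/d[2]
def proj(f,p):
    T=np.linalg.inv(f["cam_to_world"]);c=T[:3,:3]@np.asarray(p,float)+T[:3,3];q=f["camera_matrix"]@c;return q[:2]/q[2]
def crop(f,u0,v0,u1,v1,s,name):
    im=cv2.resize(f["img"][v0:v1,u0:u1,::-1],None,fx=s,fy=s,interpolation=cv2.INTER_CUBIC);cv2.imwrite(name,im)
E
python3 - <<'E'
from h import *
f=bot.grab_frame("top");g=bot.grab_frame("side")
import pickle;pickle.dump((f,g),open("f0.pkl","wb"))
crop(f,95,115,355,255,3,"pics/t1.png")
crop(g,200,110,400,300,3,"pics/s1.png")
E
```

```text
(no output)
```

View pics/t1.png

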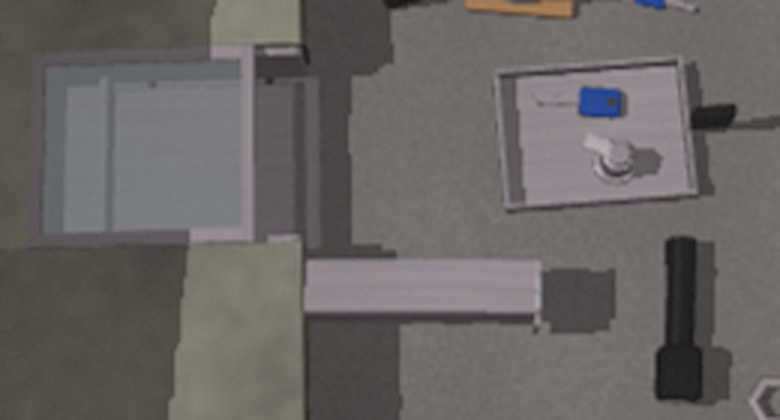

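View pics/s1.png

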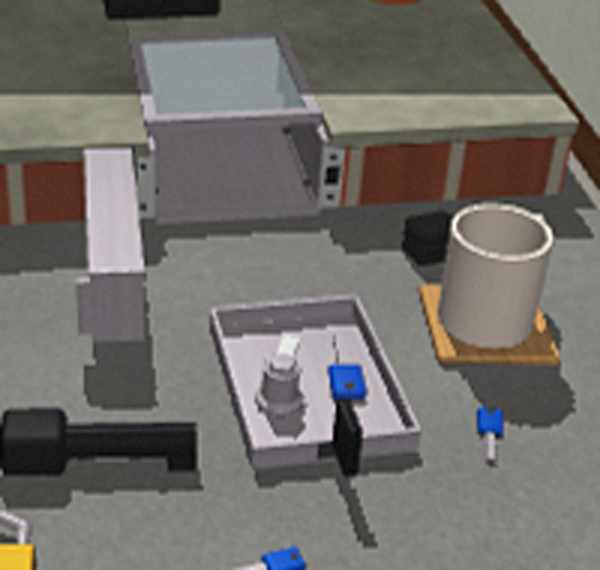

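```bash
python3 - <<'E'
from h import *
import pickle;f,g=pickle.load(open("f0.pkl","rb"))
P=lambda uc,vc,z:onz(f,95+(uc+.5)/3-.5,115+(vc+.5)/3-.5,z)
def S(uc,vc,z):return onz(g,200+(uc+.5)/3-.5,110+(vc+.5)/3-.5,z)
def show(n,p):print(n,p.round(1))
show("walltop hinge side",P(304,244,80));show("walltop far",P(303,50,80));show("wall low",P(304,415,80));show("wall up",P(303,5,80))
for u in(293,306,319):
  show(f"lip{u}",P(u,160,6)); show(f"lip{u}",P(u,100,6));show(f"lip{u}",P(u,220,6))
for u in (104,113): show(f"bar {u}",P(u,150,12))
for n,c in dict(noseL=(508,209),noseR=(497,72),tailR=(683,58),tailL=(695,194)).items(): show(n,P(*c,20))
for c in((692,118),(735,115),(735,106),(735,125)): show("stem",P(*c,58))
for c in((305,258),(305,312),(540,262),(540,318),(540,330)):show("door",P(*c,80))
for n,c in dict(noseL=(211,309),noseR=(357,298),tailR=(418,433),tailL=(250,452)).items(): show("S"+n,S(*c,20))
for c in((141,119),(325,110)):show("S roof front",S(*c,80))
for c in((155,218),(322,212),(150,219)):show("S mouth bottom",S(*c,6))
E
python3 - <<'E'
from h import *
import pickle;f,g=pickle.load(open("f0.pkl","rb"))
crop(f,170,120,270,235,6,"pics/t2.png")
crop(g,235,130,335,215,7,"pics/s2.png")
E
```

```text
walltop hinge side [530.9  70.9  80. ]
walltop far [690.4  75.6  80. ]
wall low [397.4  67.7  80. ]
wall up [728.7  76.6  80. ]
lip293 [617.   91.2   6. ]
lip293 [669.8  92.6   6. ]
lip293 [565.2  89.8   6. ]
lip306 [617.   80.2   6. ]
lip306 [669.8  81.4   6. ]
lip306 [565.2  78.9   6. ]
lip319 [617.   69.1   6. ]
lip319 [669.8  70.3   6. ]
lip319 [565.2  68.    6. ]
bar 104 [624.3 250.4  12. ]
bar 113 [624.3 242.8  12. ]
noseL [571.6 -90.6  20. ]
noseR [690.3 -81.7  20. ]
tailR [ 702.5 -239.6   20. ]
tailL [ 584.3 -246.3   20. ]
stem [ 639.4 -240.2   58. ]
stem [ 641.9 -275.3   58. ]
stem [ 649.5 -275.6   58. ]
stem [ 633.5 -275.    58. ]
door [519.8  69.9  80. ]
door [477.1  68.8  80. ]
door [ 516.6 -114.6   80. ]
door [ 472.4 -114.2   80. ]
door [ 463.  -114.1   80. ]
SnoseL [571.6 -87.4  20. ]
SnoseR [690.5 -81.3  20. ]
StailR [ 700.5 -239.5   20. ]
StailL [ 580.9 -249.6   20. ]
S roof front [529.  120.2  80. ]
S roof front [698.5 126.1  80. ]
S mouth bottom [538.1  69.1   6. ]
S mouth bottom [690.8  68.5   6. ]
S mouth bottom [533.4  67.8   6. ]
```

View pics/t2.png

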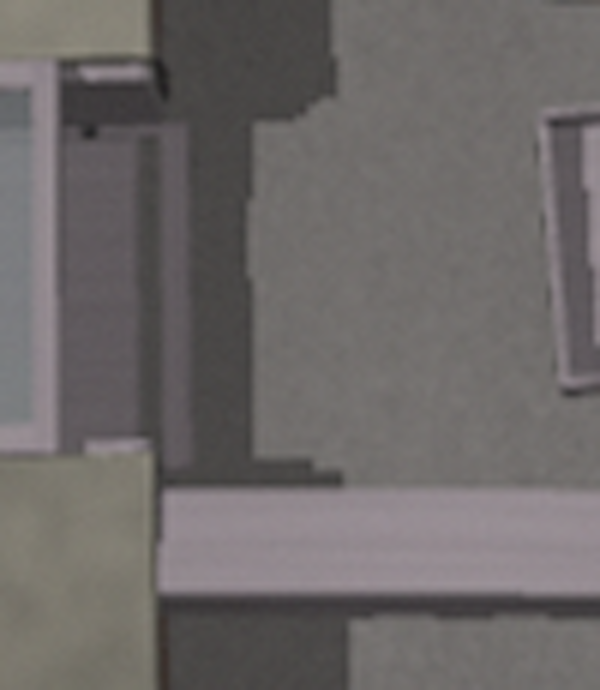

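View pics/s2.png

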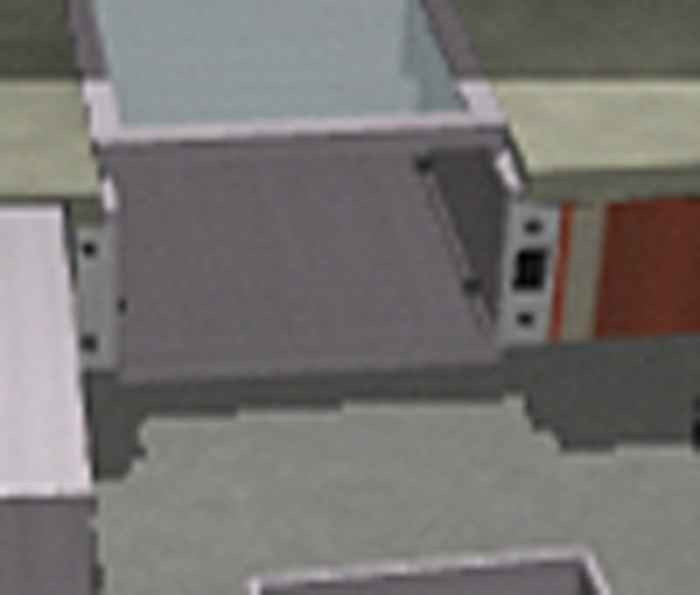

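```bash
python3 - <<'E'
from h import *
import pickle;f,g=pickle.load(open("f0.pkl","rb"))
im=cv2.GaussianBlur(f["img"],(3,3),0).astype(float).sum(2)/3
def vline(u0,u1,vs,z,sgn,name):
    pts=[]
    for v in vs:
        d=np.diff(im[v,u0:u1])*sgn; i=d.argmax()
        if 0<i<len(d)-1:
            a,b,c=d[i-1:i+2]; i=i+.5*(a-c)/(a-2*b+c)
        pts.append(onz(f,u0+i+.5,v,z)[:2])
    pts=np.array(pts,np.float32)
    vx,vy,x0,y0=cv2.fitLine(pts,cv2.DIST_HUBER,0,.01,.01).ravel()
    print(name,"slope deg",np.degrees(np.arctan(vy/vx)).round(2),"y at 614:",(y0+vy/vx*(614-x0)).round(2),"res",np.std(pts[:,1]-(y0+vy/vx*(pts[:,0]-x0))).round(2))
vline(190,202,list(range(50,128)),80,-1,"wall far")
vline(190,202,list(range(202,295)),80,-1,"wall near")
vline(190,202,list(range(50,128))+list(range(202,295)),80,-1,"wall all")
vline(198,206,range(143,194),6,-1,"lip front")
vline(194,200,range(143,194),6,1,"lip inner")
vline(188,196,range(143,192),2,-1,"shadow line")
vline(170,177,range(143,190),80,1,"roof A"); vline(176,184,range(143,190),80,-1,"roof front")
vline(126,130,range(150,185),12,-1,"bar A");vline(129,136,range(150,185),12,1,"bar B")
def hline(v0,v1,us,z,sgn,name):
    pts=[]
    for u in us:
        d=np.diff(im[v0:v1,u])*sgn;i=d.argmax()
        pts.append(onz(f,u,v0+i+.5,z)[:2])
    pts=np.array(pts); print(name,np.median(pts,0).round(1),np.polyfit(pts[:,1],pts[:,0],1).round(3))
hline(136,146,range(184,200),6,1,"far wall@6");hline(190,204,range(197,201),6,-1,"near wall@6")
# mask stem (black) and tray floor
hsv=cv2.cvtColor(f["img"],cv2.COLOR_RGB2HSV)
sub=(f["img"].max(2)<45).astype(np.uint8); sub[:145]=0;sub[162:]=0;sub[:,:322]=0;sub[:,344:]=0
ys,xs=np.nonzero(sub);print("stem px",xs.min(),xs.max(),ys.min(),ys.max());
for u in range(xs.min(),xs.max()+1):
    c=ys[xs==u]
    if len(c):print(u,c.min(),c.max(),end="; ")
print()
E
```

```text
wall far slope deg 1.96 y at 614: 75.96 res 0.13
wall near slope deg 2.03 y at 614: 76.06 res 0.97
wall all slope deg 1.99 y at 614: 75.88 res 0.78
lip front slope deg 2.06 y at 614: 68.97 res 0.35
lip inner slope deg 1.8 y at 614: 80.56 res 0.21
shadow line slope deg 1.86 y at 614: 91.28 res 0.37
roof A slope deg 1.98 y at 614: 122.17 res 0.54
roof front slope deg 2.29 y at 614: 114.02 res 0.16
bar A slope deg 2.99 y at 614: 251.96 res 0.0
bar B slope deg 2.31 y at 614: 241.29 res 0.2
far wall@6 [689.8  95.2] [-1.18000e-01  7.00077e+02]
near wall@6 [540.8  73.7] [  0.    540.809]
stem px 325 339 150 157
325 154 154; 326 152 157; 327 151 157; 328 151 157; 329 151 157; 330 151 157; 331 151 157; 332 151 157; 333 151 157; 334 151 156; 335 151 156; 336 151 156; 337 151 156; 338 150 155; 339 150 153;
```

```bash
cat >> h.py <<'E'
from scipy.spatial.transform import Rotation as Rn
import warnings; warnings.filterwarnings("ignore")
FLIP=1
def trayR(yaw,pitch=0.): # pitch>0: nose up (deg)
    return Rn.from_euler('ZY',[yaw,-pitch],degrees=True).as_matrix()
def toolpose(tail,yaw,pitch=0.,dx=0.):
    """tail = world pos of tray_tail point -> TCP pos, euler"""
    R=trayR(yaw,pitch); p=np.asarray(tail,float)+R@np.array([-19.+dx,0,27.])
    x=-R[:,2]; y=R[:,1]*FLIP; M=np.stack([x,y,np.cross(x,y)],1)
    return p,Rn.from_matrix(M).as_euler('xyz')
def state(s=""):
    print(s,"t",round(float(bot.get_clock()),2),"tcp",np.round(bot.get_eef_pos(),1),"F",np.round(bot.get_ft_force(),1),"M",np.round(bot.get_moment(),2),"gap",round(float(bot.get_finger_gap()),3))
E
python3 - <<'E'
import h;from h import *
yaw=94.2;c=np.cos(np.radians(yaw));s=np.sin(np.radians(yaw))
tail=np.array([643.5,-262.5,0])+19*np.array([c,s,0])
print(Rn.from_euler('xyz',bot.get_ee_rot()).as_matrix().round(2).tolist())
for fl in(1,-1):
    h.FLIP=fl;p,e=toolpose(tail,yaw);q=bot.ik(p+[0,0,90],e);print(fl,p,e,None if q is None else np.round(q,2))
    for pi in (-3,6):
        p,e=toolpose([615,80,6],92,pi);q=bot.ik(p,e);print(q if q is None else np.round(q,2))
E
```

```text
[[-0.0, 0.36, -0.93], [0.0, -0.93, -0.36], [-1.0, -0.0, 0.0]]
1 [ 643.5 -262.5   27. ] [-1.64410016  1.57079633  0.        ] [ 0.18  0.62  0.23  1.55 -0.16  0.99 -2.61]
[ 0.62  1.15 -1.34  1.73  1.21  1.34  2.17]
[-0.9   1.13  1.33  1.85 -1.26  1.32 -2.26]
-1 [ 643.5 -262.5   27. ] [1.4974925  1.57079633 0.        ] [ 0.59  0.66 -0.38  1.52  0.27  1.02  0.21]
[ 0.21  0.69 -0.55  1.76  0.53  0.86 -0.56]
[ 0.36  0.72 -0.62  1.76  0.41  0.8  -0.39]
```

```bash
sed -i 's/^FLIP=1/FLIP=-1/' h.py; python3 - <<'E'
from h import *
yaw=94.2;c=np.cos(np.radians(yaw));s=np.sin(np.radians(yaw))
tail=np.array([643.5,-262.5,0])+19*np.array([c,s,0])
p,e=toolpose(tail,yaw)
bot.grip(0.5,20)
bot.goto(p+[0,0,80],e);state()
print(bot.move_straight(p+[0,0,0],rot=e,speed=80,threshold=8));state()
f=bot.grab_frame("top");g=bot.grab_frame("side")
crop(f,250,100,400,210,5,"pics/t3.png");crop(g,230,180,380,290,5,"pics/s3.png")
E
```

```text
t 2.96 tcp [ 642.7 -264.8  107.2] F [ 0.4 -0.7  0.2] M [-0.04 -0.08  0.03] gap 0.501
False
 t 4.11 tcp [ 644.1 -262.6   27.7] F [ 0.7 -0.4  0.1] M [-0.04 -0.1   0.06] gap 0.501
```

View pics/t3.png

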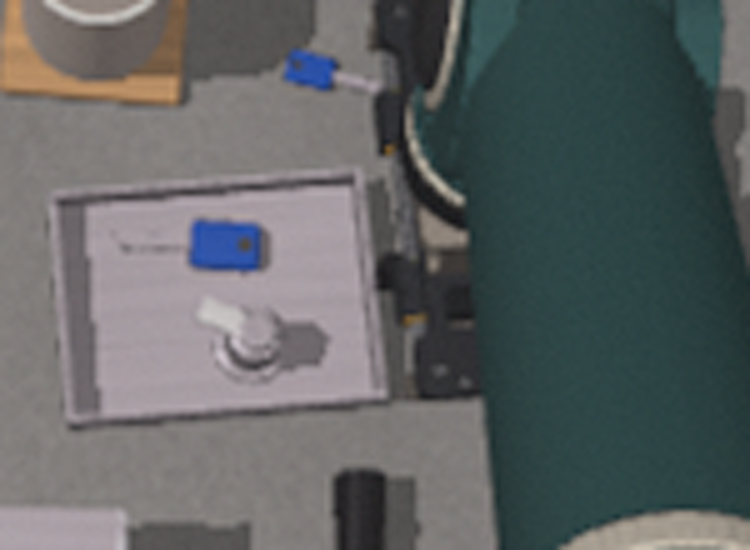

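View pics/s3.png

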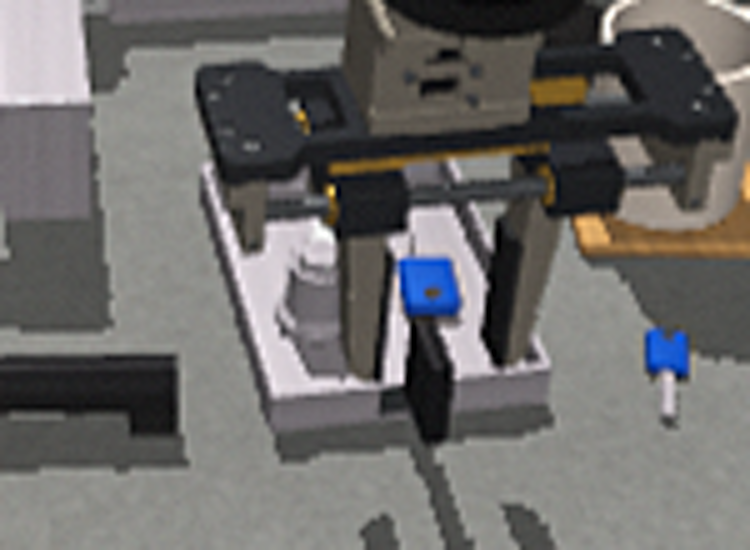

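```bash
python3 - <<'E'
from h import *
bot.grip(0.0,55);state("grip")
f=bot.grab_frame("top");g=bot.grab_frame("side")
crop(f,250,100,400,210,5,"pics/t4.png");crop(g,230,180,380,290,5,"pics/s4.png")
E
```

```text
grip t 4.86 tcp [ 643.7 -262.5   27.1] F [ 0.1 -0.2  0.8] M [-0.02 -0.17 -0.1 ] gap 0.097
```

View pics/t4.png

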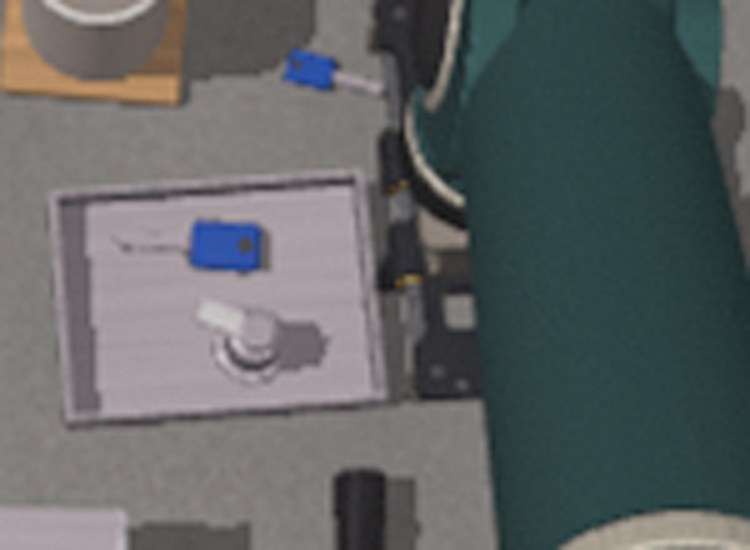

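View pics/s4.png

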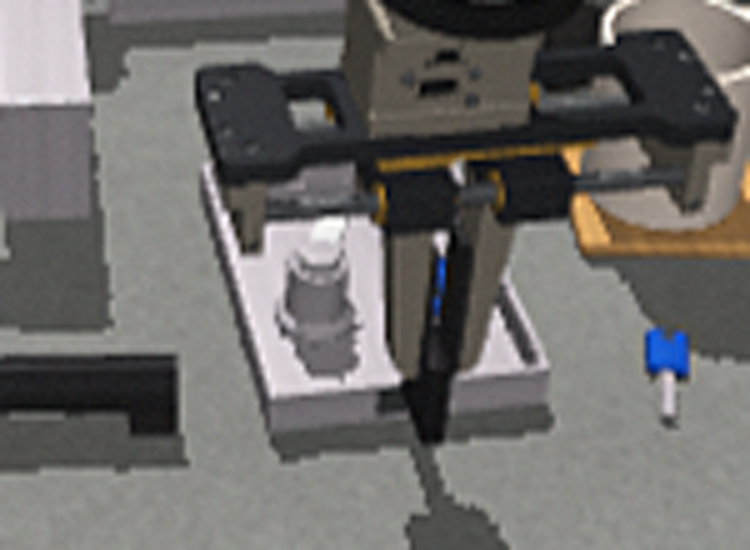

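```bash
cat >> h.py <<'E'
def axis(s,lat=0.,yaw=92.0,o=(615.,69.)):
    a=np.radians(yaw);d=np.array([np.cos(a),np.sin(a)]);n=np.array([-d[1],d[0]])
    return np.array(o)+d*s+n*lat
def mv(s,z,pitch,yaw=92.0,lat=0.,speed=50,th=None):
    x,y=axis(s,lat,); p,e=toolpose([x,y,z],yaw,pitch)
    return bot.move_straight(p,rot=e,speed=speed,threshold=th)
E
python3 - <<'E'
from h import *
print(mv(-177,0.3,0,speed=50,th=20));state()
f=bot.grab_frame("top");g=bot.grab_frame("side")
import pickle;pickle.dump((f,g),open("f1.pkl","wb"))
crop(f,140,110,340,230,4,"pics/t5.png");crop(g,210,110,360,280,3.5,"pics/s5.png")
E
```

```text
False
 t 7.86 tcp [ 621.8 -127.    27.3] F [-0.1 -0.8 -2.5] M [-0.28 -0.1  -0.  ] gap 0.101
```

View pics/t5.png

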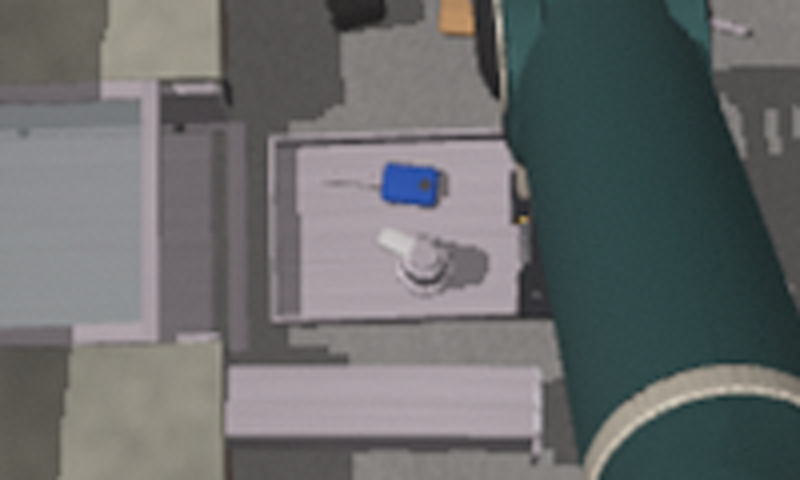

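View pics/s5.png

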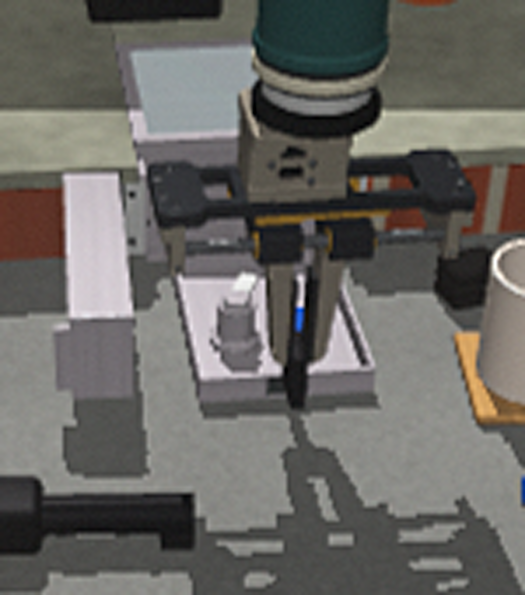

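```bash
cat >> h.py <<'E'
def vline(f,u0,u1,vs,z,sgn,name,xr=614):
    im=cv2.GaussianBlur(f["img"],(3,3),0).astype(float).sum(2)/3
    pts=[]
    for v in vs:
        d=np.diff(im[v,u0:u1])*sgn; i=d.argmax()
        if 0<i<len(d)-1:
            a,b,c=d[i-1:i+2]; i=i+.5*(a-c)/(a-2*b+c)
        pts.append(onz(f,u0+i+.5,v,z)[:2])
    pts=np.array(pts,np.float32);vx,vy,x0,y0=cv2.fitLine(pts,cv2.DIST_HUBER,0,.01,.01).ravel()
    print(name,"slope",np.degrees(np.arctan(vy/vx)).round(2),"y@%d"%xr,(y0+vy/vx*(xr-x0)).round(2),"res",np.std(pts[:,1]-(y0+vy/vx*(pts[:,0]-x0))).round(2))
def hline(f,v0,v1,us,z,sgn,name,yr):
    im=cv2.GaussianBlur(f["img"],(3,3),0).astype(float).sum(2)/3
    pts=[]
    for u in us:
        d=np.diff(im[v0:v1,u])*sgn; i=d.argmax()
        if 0<i<len(d)-1:
            a,b,c=d[i-1:i+2]; i=i+.5*(a-c)/(a-2*b+c)
        pts.append(onz(f,u,v0+i+.5,z)[:2])
    pts=np.array(pts,np.float32);vx,vy,x0,y0=cv2.fitLine(pts,cv2.DIST_HUBER,0,.01,.01).ravel()
    print(name,"tilt",np.degrees(np.arctan(-vx/vy)).round(2),"x@%d"%yr,(x0+vx/vy*(yr-y0)).round(2),"res",np.std(pts[:,0]-(x0+vx/vy*(pts[:,1]-y0))).round(2))
E
python3 - <<'E'
from h import *
import pickle;f,g=pickle.load(open("f1.pkl","rb"))
vline(f,203,211,range(148,188),20,1,"nose rim outer")
vline(f,198,206,range(145,194),6,-1,"lip front")
hline(f,139,147,range(212,262),20,-1,"rim far dark", -25)
hline(f,184,195,range(212,262),20,-1,"rim near outer",-25)
hline(f,136,146,range(186,195),8,1,"cab far",85)
hline(f,190,204,range(196,201),8,-1,"cab near",72)
crop(f,180,130,270,205,8,"pics/t6.png")
E
```

```text
nose rim outer slope 1.8 y@614 53.71 res 0.15
lip front slope 2.2 y@614 68.93 res 0.36
rim far dark tilt 1.92 x@-25 677.53 res 0.18
rim near outer tilt 1.96 x@-25 560.73 res 0.27
cab far tilt 6.87 x@85 691.1 res 1.79
cab near tilt -8.08 x@72 540.43 res 0.51
```

View pics/t6.png

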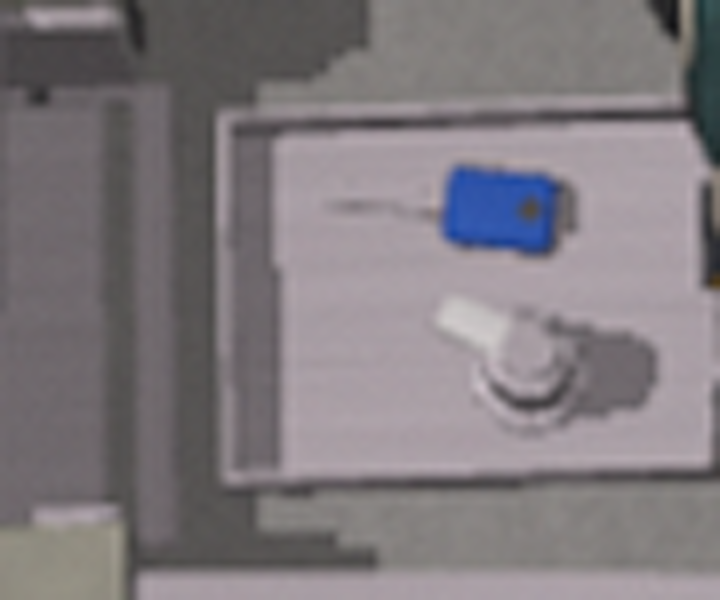

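```bash
python3 - <<'E'
from h import *
for pi,z in((1.5,0),(3,0),(4.5,-0.3)):
    mv(-177,z,pi,speed=10);state(pi)
f=bot.grab_frame("top");g=bot.grab_frame("side")
import pickle;pickle.dump((f,g),open("f2.pkl","wb"))
crop(f,180,130,270,205,8,"pics/t7.png");crop(g,245,175,325,240,8,"pics/s7.png")
vline(f,203,211,range(148,188),20,1,"nose rim outer if z20")
vline(f,203,211,range(148,188),32,1,"nose rim outer if z32")
E
```

```text
1.5 t 8.22 tcp [ 622.1 -127.2   26.9] F [0.  1.  1.3] M [-0.04  0.08  0.02] gap 0.103
3 t 8.47 tcp [ 622.  -128.4   26.3] F [-1.7 -0.1  3.2] M [-0.16  0.21  0.03] gap 0.098
4.5 t 8.72 tcp [ 622.  -129.2   25.8] F [-2.4 -0.5  6.8] M [-0.21  0.51  0.07] gap 0.1
nose rim outer if z20 slope 1.82 y@614 51.44 res 0.1
nose rim outer if z32 slope 1.82 y@614 50.31 res 0.1
```

View pics/s7.png

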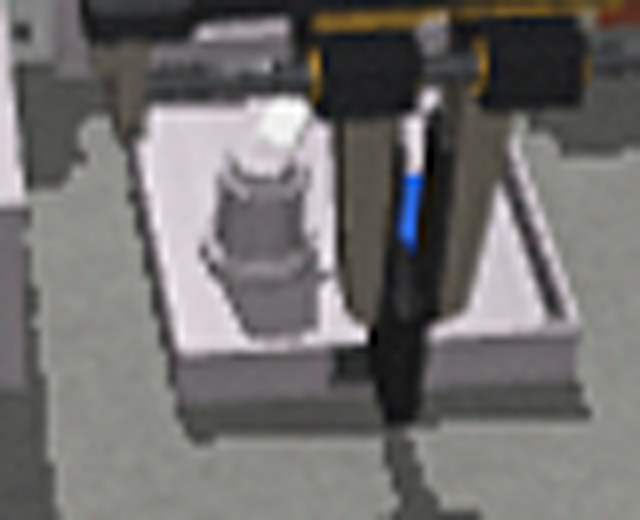

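View pics/t7.png

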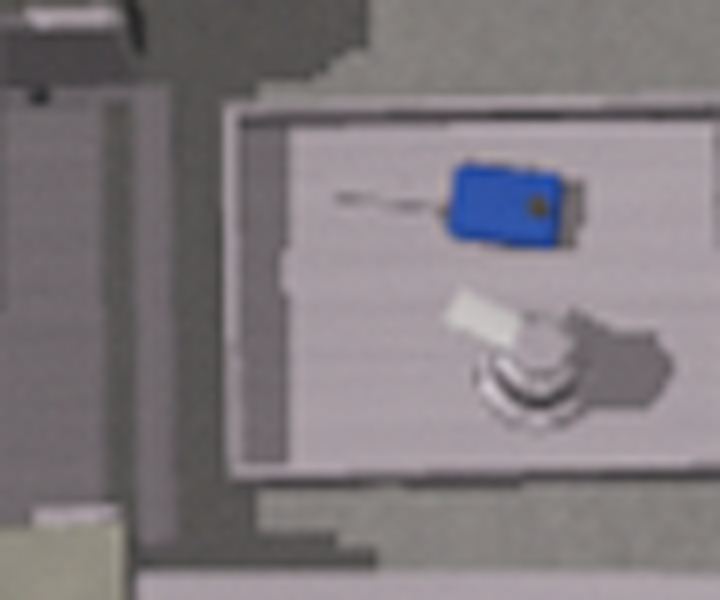

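```bash
python3 - <<'E'
from h import *
import pickle
f,g=pickle.load(open("f1.pkl","rb"));f2,g2=pickle.load(open("f2.pkl","rb"))
for a,z in((f,20),(f2,20),(f2,32)): 
    hline(a,139,146,range(212,224),z,-1,"far nose end",45); hline(a,184,195,range(212,224),z,-1,"near nose end",45)
    hline(a,139,146,range(245,260),z,-1,"far tail end",-50); hline(a,184,195,range(240,252),z,-1,"near tail end",-50)
print(np.degrees(bot.get_ee_rot()))
M=Rn.from_euler('xyz',bot.get_ee_rot()).as_matrix();print(M.round(4).tolist())
crop(g2,240,165,320,215,9,"pics/s8.png");crop(g,240,165,320,215,9,"pics/s8b.png")
E
```

```text
far nose end tilt -0.04 x@45 674.94 res 0.37
near nose end tilt 4.92 x@45 557.19 res 0.17
far tail end tilt 1.62 x@-50 678.42 res 0.07
near tail end tilt 3.07 x@-50 561.7 res 0.17
far nose end tilt 2.23 x@45 677.21 res 0.25
near nose end tilt 3.44 x@45 558.81 res 0.22
far tail end tilt 1.6 x@-50 679.16 res 0.11
near tail end tilt 2.85 x@-50 562.26 res 0.17
far nose end tilt 2.23 x@45 673.6 res 0.24
near nose end tilt 3.44 x@45 556.35 res 0.22
far tail end tilt 1.6 x@-50 675.56 res 0.11
near tail end tilt 2.85 x@-50 559.83 res 0.17
[179.80056592  85.58418977  91.79674928]
[[-0.0024, 0.9994, 0.0347], [0.077, 0.0348, -0.9964], [-0.997, 0.0003, -0.077]]
```

View pics/s8.png

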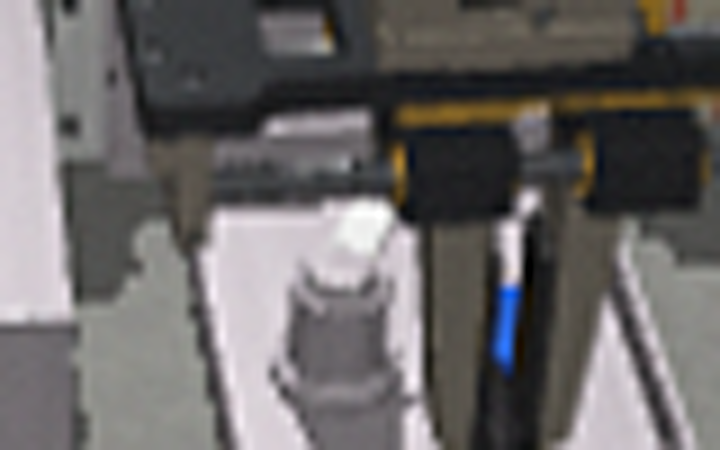

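View pics/s8b.png

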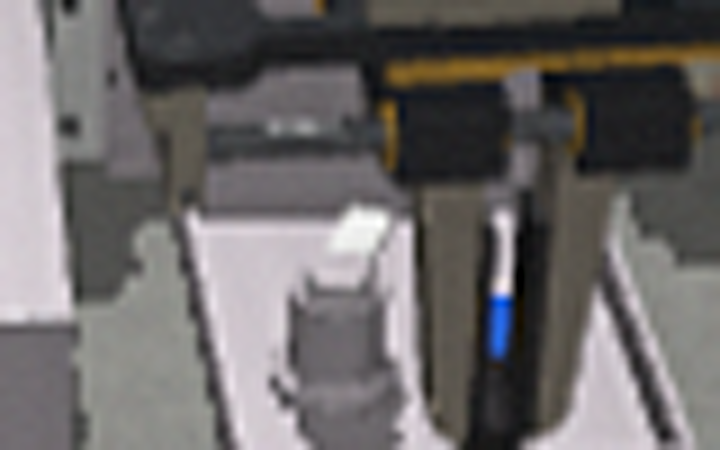

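```bash
python3 - <<'E'
from h import *
bot.grip(0.0,60)
for pi,z in((6,-0.8),(7.5,-1.0)):
    mv(-177,z,pi,speed=8);state(pi)
bot.hold(0.2)
f=bot.grab_frame("top");g=bot.grab_frame("side")
import pickle;pickle.dump((f,g),open("f2.pkl","wb"))
crop(g,240,165,320,215,9,"pics/s9.png")
f1,_=pickle.load(open("f1.pkl","rb"))
for a in(f1,f):
    hline(a,139,146,range(212,224),20,-1,"far nose end",45); hline(a,184,195,range(212,224),20,-1,"near nose end",45)
    hline(a,139,146,range(245,260),20,-1,"far tail end",-50); hline(a,184,195,range(240,252),20,-1,"near tail end",-50)
vline(f,203,211,range(148,188),32,1,"nose rim outer if z32")
E
```

```text
6 t 9.35 tcp [ 622.1 -130.    25.2] F [-3.8 -1.3  8.1] M [-0.19  0.7   0.12] gap 0.097
7.5 t 9.62 tcp [ 622.1 -130.8   24.6] F [-3.9 -1.8 10.6] M [-0.14  0.87  0.1 ] gap 0.096
far nose end tilt -0.04 x@45 674.94 res 0.37
near nose end tilt 4.92 x@45 557.19 res 0.17
far tail end tilt 1.62 x@-50 678.42 res 0.07
near tail end tilt 3.07 x@-50 561.7 res 0.17
far nose end tilt 2.79 x@45 679.08 res 0.1
near nose end tilt 2.09 x@45 560.88 res 0.17
far tail end tilt 0.14 x@-50 680.68 res 0.05
near tail end tilt 0.16 x@-50 562.75 res 0.15
nose rim outer if z32 slope 2.53 y@614 49.31 res 0.19
```

View pics/s9.png

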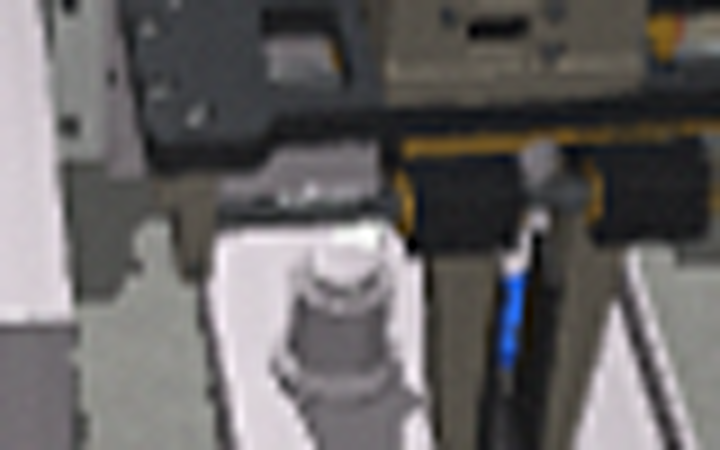

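```bash
python3 - <<'E'
from h import *
print(mv(-150,-1,7.5,speed=30,th=10));state()
print(mv(-105,-1,7.5,speed=35,th=12));state()
f=bot.grab_frame("top");g=bot.grab_frame("side")
import pickle;pickle.dump((f,g),open("f3.pkl","wb"))
crop(f,140,110,290,230,5,"pics/t10.png");crop(g,220,110,350,260,4,"pics/s10.png")
E
```

```text
True
 t 10.31 tcp [ 622.  -129.8   25.1] F [ 0.  -0.7  3.6] M [-0.59 -0.07  0.04] gap 0.102
True
 t 12.33 tcp [622.1 -63.6  25.2] F [ 0.4 -1.2  3. ] M [-0.64 -0.16 -0.03] gap 0.102
```

View pics/t10.png

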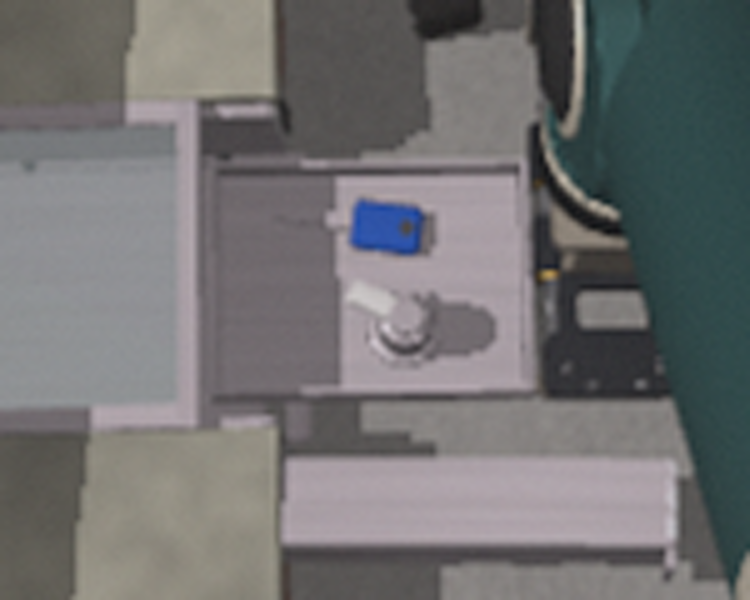

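View pics/s10.png

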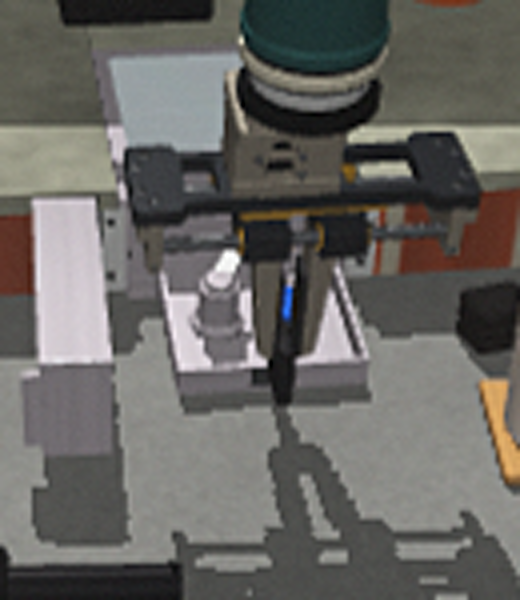

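```bash
python3 - <<'E'
from h import *
import pickle
f,g=pickle.load(open("f3.pkl","rb"))
for z in (20,30): 
    hline(f,138,148,range(186,198),z,-1,f"far nose end z{z}",100); hline(f,183,195,range(186,194),z,-1,"near nose end",100)
    hline(f,138,148,range(225,242),z,-1,"far tail end",-20); hline(f,183,195,range(225,242),z,-1,"near tail end",-20)
    vline(f,179,187,range(150,182),z,1,"nose");vline(f,240,249,range(148,155),z,-1,"tail")
E
```

```text
far nose end z20 tilt 0.77 x@100 679.41 res 0.09
near nose end tilt 0.63 x@100 562.21 res 0.19
far tail end tilt 0.84 x@-20 680.4 res 0.12
near tail end tilt 1.74 x@-20 563.36 res 0.13
nose slope 2.95 y@614 108.82 res 0.52
tail slope 4.33 y@614 -47.61 res 0.08
far nose end z30 tilt 0.77 x@100 676.4 res 0.09
near nose end tilt 0.63 x@100 560.17 res 0.19
far tail end tilt 0.84 x@-20 677.39 res 0.12
near tail end tilt 1.74 x@-20 561.31 res 0.13
nose slope 2.95 y@614 107.45 res 0.52
tail slope 4.33 y@614 -47.62 res 0.08
```

```bash
cat >> h.py <<'E'
def tp2(s,z,pitch,po=2.,lat=0.,yaw=92.):
    x,y=axis(s,lat); R=trayR(yaw,pitch); Rt=trayR(yaw,pitch+po)
    p=np.array([x,y,z])+R@np.array([-19.,0,46.])-Rt[:,2]*19
    xx=-Rt[:,2]; yy=Rt[:,1]*FLIP; M=np.stack([xx,yy,np.cross(xx,yy)],1)
    return p,Rn.from_matrix(M).as_euler('xyz')
def mv2(s,z,pitch,po=2.,lat=0.,yaw=92.,speed=30,th=None):
    p,e=tp2(s,z,pitch,po,lat,yaw);return bot.move_straight(p,rot=e,speed=speed,threshold=th)
E
python3 - <<'E'
from h import *
print(tp2(-110,0,5.5), bot.get_eef_pos(),bot.get_ee_rot())
print(mv2(-88,0,5.5,th=20));state()
for s,z,pi in((-79,2.8,3.7),(-70,5.5,1.8),(-60,8,0)):
    print(mv2(s,z,pi,speed=20,th=20));state(s)
f=bot.grab_frame("top");g=bot.grab_frame("side")
import pickle;pickle.dump((f,g),open("f4.pkl","wb"))
crop(f,120,110,290,230,4.5,"pics/t11.png");crop(g,220,110,350,260,4,"pics/s11.png")
E
```

```text
(array([619.56630022, -61.76172967,  25.12970346]), array([-3.14159265,  1.43989663,  1.60570291])) [622.13813698 -63.64518857  25.1963854 ] [3.10043651 1.44642836 1.56214494]
False
 t 13.38 tcp [618.8 -39.4  25.1] F [ 0.2 -2.2  3.3] M [-0.99 -0.22  0.06] gap 0.099
False
-79 t 14.04 tcp [617.9 -29.   28.2] F [-0.2  0.5 -4.1] M [-0.4  -0.08  0.06] gap 0.097
False
-70 t 14.72 tcp [618.  -19.6  31.9] F [ 0.   0.6 -3.2] M [-0.36 -0.08  0.02] gap 0.097
False
-60 t 15.43 tcp [617.6  -9.   34.9] F [-0.   1.  -3.7] M [-0.36 -0.05  0.  ] gap 0.101
```

View pics/t11.png

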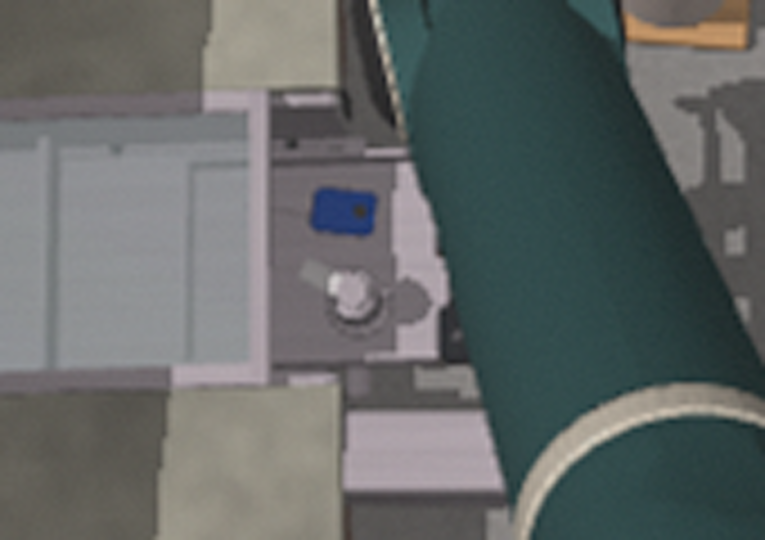

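View pics/s11.png

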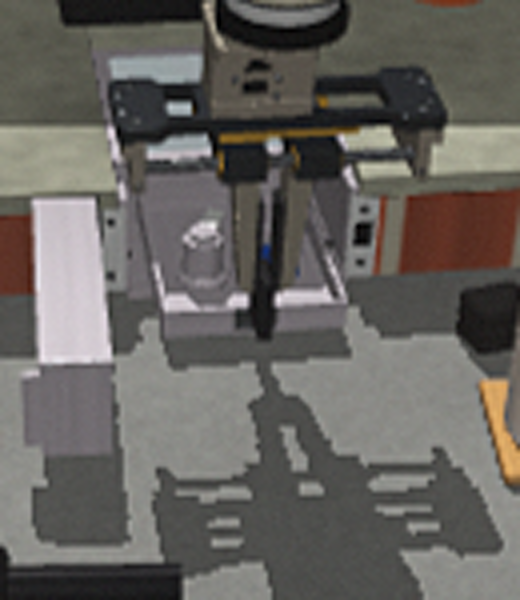

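```bash
python3 - <<'E'
from h import *
for s,z,pi in((-45,8.5,-1),(-30,8.7,-2),(-8,8.0,-2)):
    print(mv2(s,z,pi,speed=30,th=20));state(s)
f=bot.grab_frame("top");g=bot.grab_frame("side")
import pickle;pickle.dump((f,g),open("f5.pkl","wb"))
crop(f,120,110,250,220,6,"pics/t12.png");crop(g,220,110,350,240,4.5,"pics/s12.png")
E
```

```text
False
-45 t 16.2 tcp [617.1   6.8  35.8] F [-0.7 -0.1 -4.1] M [-0.14 -0.07  0.02] gap 0.099
False
-30 t 16.87 tcp [616.5  22.7  36.2] F [ 0.1  0.4 -2.5] M [-0.04 -0.11 -0.01] gap 0.099
False
-8 t 17.75 tcp [615.8  44.5  35.6] F [-0.7  1.2 -1.2] M [ 0.02 -0.12  0.03] gap 0.101
```

View pics/t12.png

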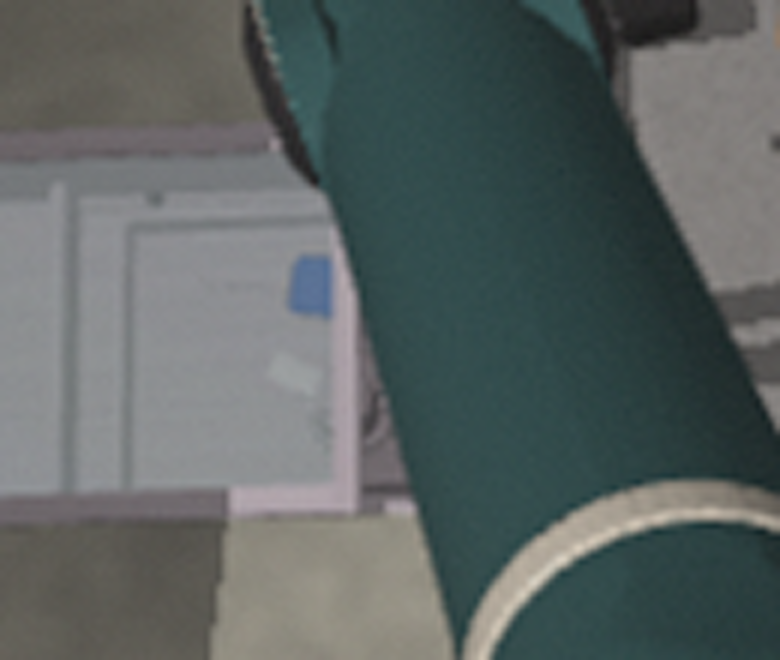

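View pics/s12.png

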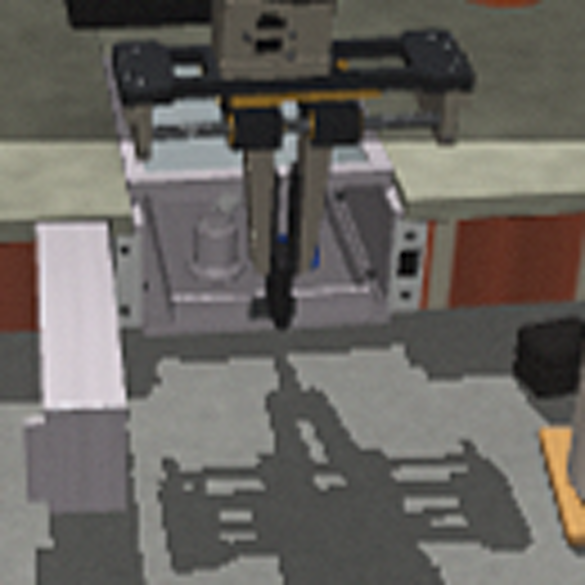

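```bash
python3 - <<'E'
from h import *
import pickle
f,g=pickle.load(open("f5.pkl","rb"))
for v in(155,170,182): print(v,f["img"][v,126:148].sum(1)//3)
for sg in(1,-1):
    vline(f,137,145,range(150,188),22,sg,"nose%d"%sg);vline(f,127,136,range(150,188),14,sg,"bar%d"%sg)
    hline(f,140,150,range(145,170),22,sg,"far side",160)
E
```

```text
155 [142 141 143 146 134 121 121 134 143 141 141 142 143 144 135 124 135 144
 142 142 142 141]
170 [144 144 145 145 130 120 125 138 145 146 145 145 146 146 136 123 136 145
 144 145 144 144]
182 [144 144 146 143 128 119 129 141 144 144 144 145 146 145 132 123 139 145
 145 143 144 144]
nose1 slope 1.7 y@614 214.96 res 0.21
bar1 slope 2.21 y@614 240.81 res 0.16
far side tilt 2.85 x@160 666.3 res 7.4
nose-1 slope 1.93 y@614 221.23 res 0.18
bar-1 slope 1.83 y@614 248.04 res 0.19
far side tilt 2.52 x@160 672.15 res 0.2
```

```bash
python3 - <<'E'
from h import *
print(mv2(6,8.2,-2.1,speed=20,th=15));state(6)
print(mv2(20,8.2,-2.1,speed=10,th=5));state(20)
print(tp2(14,8.2,-2.1)[0])
f=bot.grab_frame("top");g=bot.grab_frame("side")
import pickle;pickle.dump((f,g),open("f6.pkl","wb"))
crop(f,120,110,250,220,6,"pics/t13.png");crop(g,240,120,320,200,7.5,"pics/s13.png")
for v in(155,170,182): print(v,f["img"][v,126:148].sum(1)//3)
E
```

```text
False
6 t 18.7 tcp [615.2  58.   35.7] F [ 0.1 -0.3 -4.2] M [-0.16 -0.05  0.01] gap 0.097
True
20 t 19.58 tcp [614.2  64.6  34.9] F [ 0.6  0.6 -2.8] M [-0.18 -0.3  -0.04] gap 0.099
[615.1163825   65.66724134  35.86536552]
155 [143 143 143 146 134 133 135 124 130 142 142 143 144 142 142 143 142 143
 143 143 143 144]
170 [145 144 145 146 130 138 132 120 138 145 145 143 143 144 144 143 143 144
 144 144 143 144]
182 [145 144 145 143 130 135 128 124 138 145 143 145 144 145 144 144 144 145
 145 144 143 146]
```

View pics/t13.png

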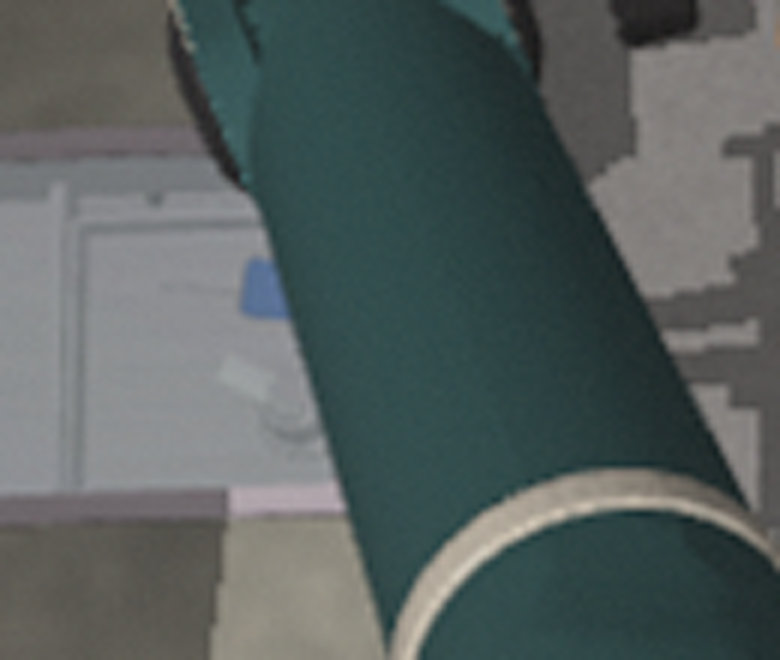

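View pics/s13.png

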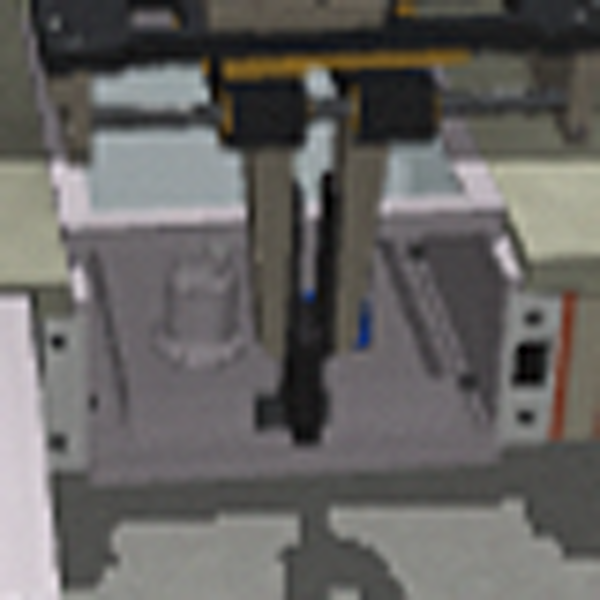

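```bash
python3 - <<'E'
from h import *
p=np.array(bot.get_eef_pos());e=bot.get_ee_rot()
d=np.array([np.cos(np.radians(92)),np.sin(np.radians(92)),0])
for k in range(1,6):
    r=bot.move_straight(p+d*k*0.7+[0,0,.6],speed=8);bot.hold(.1);state(k)
    if bot.get_ft_force()[1]<-5:break
E
```

```text
1 t 20.08 tcp [613.8  64.5  34.8] F [ 1.2 -1.8 -2.3] M [-0.65 -0.38 -0.07] gap 0.098
2 t 20.43 tcp [613.9  64.6  34.9] F [ 1.8 -5.4 -1. ] M [-1.29 -0.52 -0.12] gap 0.094
```

```bash
python3 - <<'E'
from h import *
print(tp2(13,7.1,-2)[0])
for z,pi in((6,-1.6),(4.5,-1),(3.2,-.5),(2,0)):
    r=mv2(13.2,z,pi,speed=8);bot.hold(.1);state(z)
    F=bot.get_ft_force()
    if abs(F[2]+3)>14 or abs(F[1])>12: print("stop");break
f=bot.grab_frame("top");g=bot.grab_frame("side")
import pickle;pickle.dump((f,g),open("f7.pkl","wb"))
crop(f,120,110,250,220,6,"pics/t14.png");crop(g,240,120,320,200,7.5,"pics/s14.png")
E
```

```text
[615.1529662   64.61962117  34.73506848]
6 t 20.97 tcp [614.9  64.9  33.4] F [ 0.5 -2.  -3. ] M [-0.74 -0.2  -0.  ] gap 0.096
4.5 t 21.43 tcp [614.9  64.8  31.7] F [ 0.3 -0.6 -3.7] M [-0.48 -0.05  0.  ] gap 0.1
3.2 t 21.87 tcp [615.2  64.7  30.7] F [-1.2  0.   0.5] M [-0.09  0.32  0.04] gap 0.098
2 t 22.29 tcp [615.2  64.   30.1] F [-4.6 -0.5  7.1] M [-0.27  0.94  0.1 ] gap 0.101
```

View pics/s14.png

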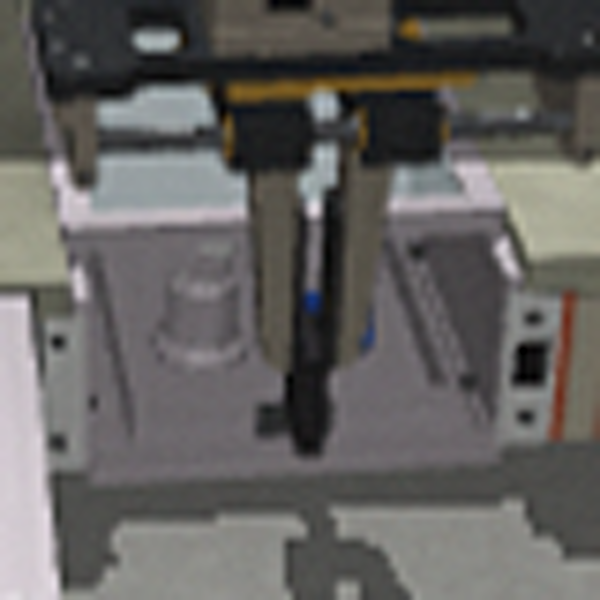

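```bash
python3 - <<'E'
from h import *
mv2(13.2,2.9,-.4,speed=8);state()
bot.grip(0.35,20);state("open")
p=np.array(bot.get_eef_pos());bot.move_straight(p+[0,0,110],speed=120,threshold=None);state()
bot.move_straight(p+[0,-120,130],speed=150);state()
f=bot.grab_frame("top");g=bot.grab_frame("side")
import pickle;pickle.dump((f,g),open("f8.pkl","wb"))
crop(f,120,110,250,220,6,"pics/t15.png");crop(g,240,120,320,200,7.5,"pics/s15.png")
E
```

```text
t 22.68 tcp [615.4  64.2  30.4] F [-3.  -0.9  3.6] M [-0.17  0.46  0.07] gap 0.101
open t 23.19 tcp [615.2  64.   29.9] F [-0.6 -0.3  0.1] M [-0.08 -0.1   0.03] gap 0.355
 t 24.26 tcp [614.6  63.8 139.1] F [-0.6 -0.3  0.4] M [-0.07 -0.07 -0.02] gap 0.349
 t 25.22 tcp [615.1 -54.6 159.7] F [-0.5 -0.1 -0.4] M [-0.03 -0.12  0.01] gap 0.351
```

View pics/t15.png

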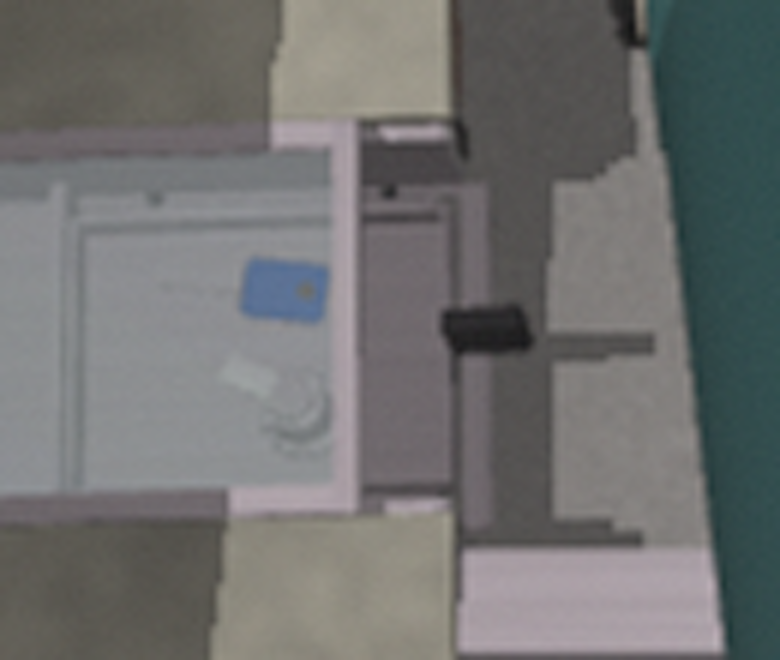

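View pics/s15.png

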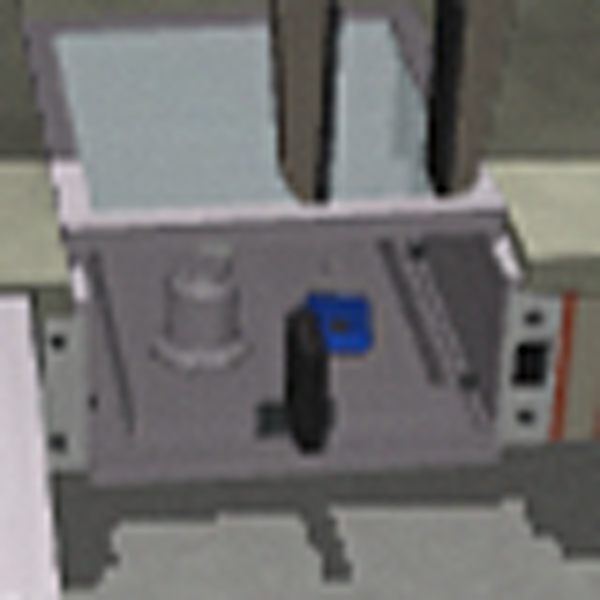

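```bash
python3 - <<'E'
from h import *
import pickle
f,g=pickle.load(open("f8.pkl","rb"))
for v in(152,158,175,185,190): print(v,[int(x) for x in f["img"][v,176:206].sum(1)//3])
for u,z in((194,23),(195,23),(196,23),(197,23),(195,6),(196,6),(197,6),(198,6)): print(u,z,onz(f,u,170,z).round(1))
crop(f,170,135,225,200,10,"pics/t16.png");crop(g,245,170,315,200,11,"pics/s16.png")
E
```

```text
152 [161, 164, 166, 123, 97, 108, 106, 107, 108, 107, 107, 107, 107, 107, 108, 107, 108, 109, 98, 80, 85, 105, 110, 107, 107, 93, 81, 82, 81, 82]
158 [163, 164, 166, 125, 99, 108, 108, 109, 108, 107, 107, 108, 107, 107, 108, 107, 107, 110, 105, 84, 88, 105, 109, 106, 108, 94, 85, 85, 84, 83]
175 [162, 162, 164, 134, 109, 109, 108, 108, 109, 109, 108, 107, 109, 109, 107, 106, 108, 109, 111, 88, 82, 103, 108, 107, 108, 97, 84, 81, 84, 85]
185 [159, 163, 164, 136, 108, 106, 106, 108, 105, 105, 107, 105, 105, 106, 106, 107, 105, 107, 108, 83, 81, 102, 109, 106, 105, 95, 84, 80, 80, 83]
190 [162, 160, 164, 137, 105, 99, 100, 100, 100, 99, 100, 96, 94, 93, 95, 96, 92, 91, 90, 77, 82, 104, 108, 108, 106, 101, 89, 83, 82, 81]
194 23 [607.7  84.6  23. ]
195 23 [607.7  82.1  23. ]
196 23 [607.7  79.6  23. ]
197 23 [607.7  77.1  23. ]
195 6 [611.8  84.3   6. ]
196 6 [611.8  81.7   6. ]
197 6 [611.8  79.2   6. ]
198 6 [611.8  76.6   6. ]
```

View pics/t16.png

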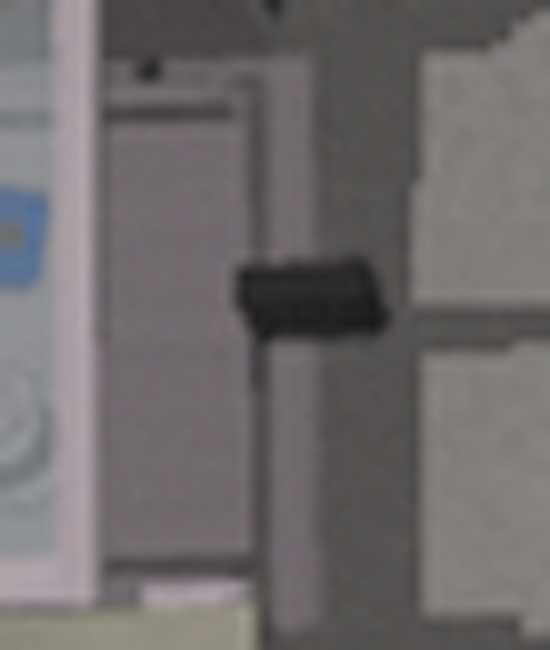

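View pics/s16.png

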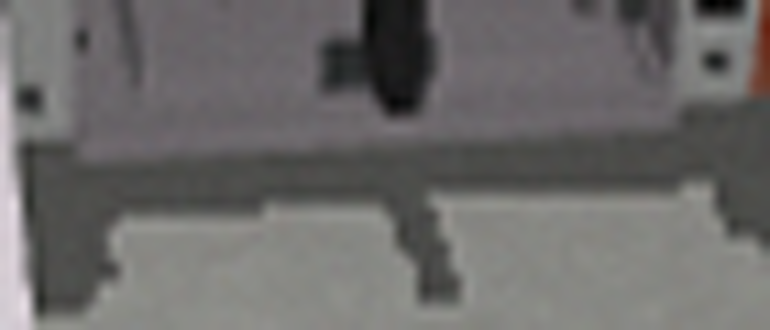

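```bash
cat >> h.py <<'E'
C2=np.radians(2.0)
XD=np.array([-np.sin(C2),np.cos(C2)]);YD=np.array([-np.cos(C2),-np.sin(C2)])
H=np.array([615.,74.5])+95*YD
def door_pt(th,clear=0.,r=150.,toolyaw=0.,z=38.):
    c,s=np.cos(-th),np.sin(-th);Rm=np.array([[c,-s],[s,c]])
    n=Rm@(-XD)
    a=np.radians(toolyaw);jy=np.array([np.cos(a),np.sin(a)]);jz=np.array([-jy[1],jy[0]])
    h=18*abs(n@jy)+10*abs(n@jz)
    p=H+Rm@(-42*XD-r*YD)+n*(h+clear)
    x=np.array([0,0,-1.]);y=np.array([jy[0],jy[1],0]);M=np.stack([x,y,np.cross(x,y)],1)
    return np.array([p[0],p[1],z]),Rn.from_matrix(M).as_euler('xyz')
E
python3 - <<'E'
from h import *
import pickle
f,g=pickle.load(open("f0.pkl","rb"))
print("H",H, "decoy stem",onz(f,281.6,284.8,40).round(0),"decoy corner",onz(f,279,310,20).round(0),onz(f,300,272,20).round(0),"torch",onz(f,319,247,20).round(0))
print(Rn.from_euler('xyz',bot.get_ee_rot()).as_matrix().round(2).tolist())
for ty in(0,-30,30,-60,60,180,150,210):
    out=[]
    for th in np.radians([95,80,60,40,20,0]):
        p,e=door_pt(th,0,toolyaw=ty);q=bot.ik(p,e);out.append(None if q is None else np.round(q,2).tolist())
    p,e=door_pt(np.radians(95),30,toolyaw=ty);q=bot.ik(p,e)
    print(ty,p.round(),sum(o is not None for o in out),q is not None,[o[6] if o else None for o in out],out[0],out[-1])
E
```

```text
H [520.05787143  71.18454781] decoy stem [ 326. -131.   40.] decoy corner [ 267. -125.   20.] [ 356. -176.   20.] torch [ 416. -224.   20.]
[[-0.0, 1.0, 0.04], [0.03, 0.04, -1.0], [-1.0, -0.0, -0.03]]
0 [422. -74.  38.] 6 True [-0.15, -0.13, -0.14, -0.17, -0.24, -0.31] [0.41, 0.43, -0.37, 2.15, 0.27, 0.61, -0.15] [0.16, 0.71, -0.35, 1.63, 0.3, 0.86, -0.31]
-30 [420. -74.  38.] 6 True [-0.61, -0.59, -0.6, -0.64, -0.7, -0.76] [0.33, 0.41, -0.27, 2.16, 0.19, 0.59, -0.61] [0.1, 0.7, -0.25, 1.63, 0.22, 0.84, -0.76]
30 [420. -74.  38.] 6 True [0.3, 0.33, 0.32, 0.29, 0.23, 0.16] [0.49, 0.44, -0.47, 2.15, 0.34, 0.62, 0.3] [0.23, 0.73, -0.45, 1.62, 0.39, 0.88, 0.16]
-60 [422. -74.  38.] 6 True [-1.06, -1.04, -1.05, -1.08, -1.14, -1.2] [0.23, 0.4, -0.17, 2.16, 0.12, 0.58, -1.06] [0.02, 0.68, -0.13, 1.64, 0.11, 0.83, -1.2]
60 [423. -74.  38.] 6 True [0.76, 0.78, 0.77, 0.74, 0.69, 0.62] [0.57, 0.47, -0.57, 2.14, 0.42, 0.64, 0.76] [0.3, 0.76, -0.55, 1.62, 0.47, 0.9, 0.62]
180 [422. -74.  38.] 6 True [2.53, 2.56, 2.57, 2.56, 2.52, 2.46] [0.91, 0.66, -1.02, 2.12, 0.8, 0.81, 2.53] [0.53, 0.94, -0.97, 1.6, 0.85, 1.08, 2.46]
150 [420. -74.  38.] 6 True [2.09, 2.11, 2.11, 2.09, 2.05, 2.0] [0.84, 0.59, -0.91, 2.13, 0.7, 0.75, 2.09] [0.49, 0.88, -0.87, 1.6, 0.76, 1.03, 2.0]
210 [420. -74.  38.] 6 True [-2.42, -2.39, -2.39, -2.42, -2.48, -2.56] [-0.04, 0.39, 0.15, 2.19, -0.11, 0.57, -2.42] [-0.22, 0.68, 0.2, 1.66, -0.17, 0.82, -2.56]
```

```bash
python3 - <<'E'
from h import *
bot.grip(0.0,20)
p,e=door_pt(np.radians(95),25,z=150)
bot.move_straight(p,rot=e,speed=150);state()
p[2]=38;bot.move_straight(p,rot=e,speed=120,threshold=10);state("down")
p,e=door_pt(np.radians(97),0);print(bot.move_straight(p,rot=e,speed=40,threshold=4));state("near")
f=bot.grab_frame("top");crop(f,180,100,330,260,3.7,"pics/t17.png")
for th in(90,80,70):
    p,e=door_pt(np.radians(th),0);bot.move_straight(p,rot=e,speed=50);state(th)
f=bot.grab_frame("top");crop(f,180,100,330,260,3.7,"pics/t18.png")
E
```

```text
t 27.33 tcp [427.7 -74.  150.1] F [0.2 0.7 0.2] M [ 0.02 -0.09  0.02] gap 0.003
down t 28.42 tcp [427.4 -74.1  38.4] F [ 0.5  0.1 -0. ] M [ 0.06 -0.04  0.01] gap 0.006
False
near t 29.06 tcp [446.2 -72.9  37.9] F [ 0.5 -0.4 -0.6] M [-0.02 -0.02 -0.01] gap 0.001
90 t 29.66 tcp [465.  -80.9  37.9] F [-0.9 -0.8 -0.7] M [-0.02 -0.09  0.01] gap 0.009
80 t 30.35 tcp [490.9 -88.3  37.9] F [ 0.6  0.3 -0.8] M [ 0.   -0.09  0.  ] gap 0.004
70 t 31.05 tcp [518.3 -91.3  37.9] F [ 0.  -0.4  0.4] M [ 0.05 -0.09  0.01] gap 0.005
```

View pics/t18.png

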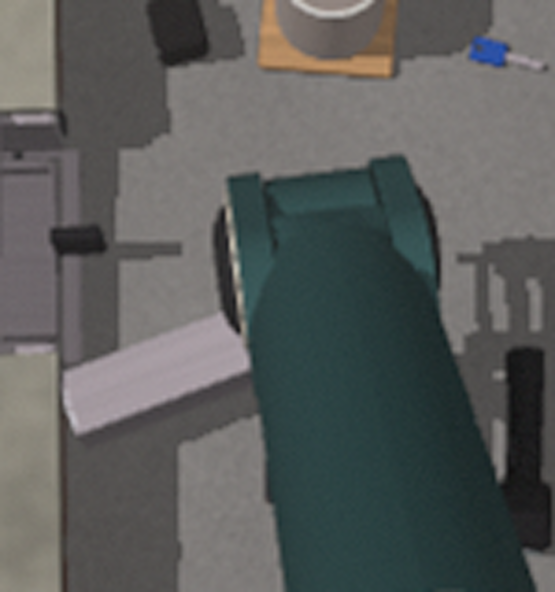

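```bash
python3 - <<'E'
from h import *
import pickle
f,_=pickle.load(open("f0.pkl","rb"))
print([np.hypot(*(onz(f,u,v,z)[:2]-H)).round(0) for u,v,z in((230,116,0),(222,117,33),(234,114,0))], onz(f,230,116,0).round())
for th in(58,46,35,25,16):
    p,e=door_pt(np.radians(th),0);bot.move_straight(p,rot=e,speed=55);state(th)
f=bot.grab_frame("top");g=bot.grab_frame("side");crop(f,180,100,330,260,3.7,"pics/t19.png");crop(g,220,110,360,240,5,"pics/s19.png")
E
```

```text
[np.float64(249.0), np.float64(230.0), np.float64(258.0)] [758.  -3.   0.]
58 t 31.87 tcp [552.  -88.1  37.8] F [0.1 0.3 0.6] M [-0.02 -0.11 -0.02] gap 0.005
46 t 32.65 tcp [585.  -77.4  37.9] F [ 0.4  0.2 -0.7] M [-0.04 -0.02 -0.04] gap 0.006
35 t 33.39 tcp [613.  -60.9  37.9] F [-0.1 -0.1 -1.1] M [-0.04 -0.09 -0.04] gap 0.004
25 t 34.08 tcp [635.3 -40.9  37.9] F [-1.2  0.7 -0.5] M [ 0.03 -0.06 -0.01] gap 0.003
16 t 34.73 tcp [652.1 -19.3  37.9] F [-0.5 -0.   0.1] M [-0.02 -0.08  0.01] gap 0.003
```

View pics/t19.png

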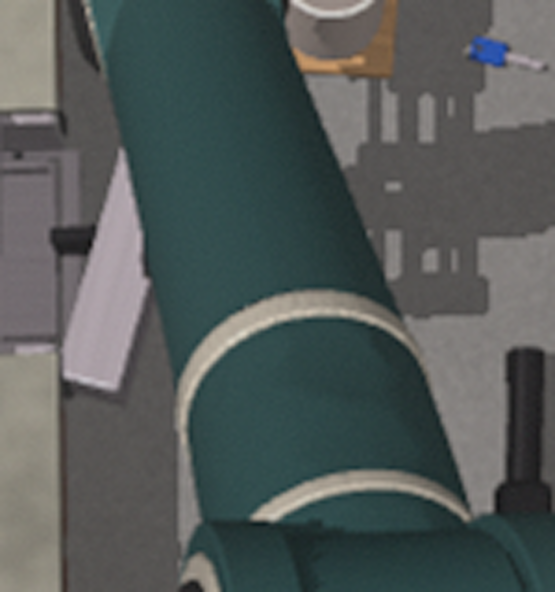

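View pics/s19.png

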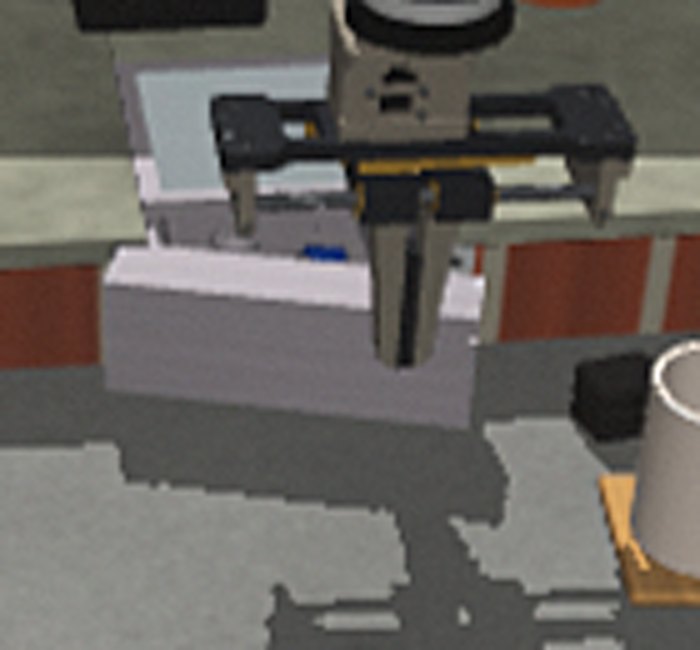

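```bash
python3 - <<'E'
from h import *
for th in(9,4):
    p,e=door_pt(np.radians(th),0);bot.move_straight(p,rot=e,speed=35);state(th)
p,e=door_pt(0,0)
q=p+np.r_[XD*10,0]
r=bot.move_straight(q,rot=e,speed=20,threshold=10);state(r);print("nominal shut tcp",p)
bot.hold(.2);state()
f=bot.grab_frame("top");g=bot.grab_frame("side");crop(f,180,100,330,260,3.7,"pics/t20.png");crop(g,220,110,360,240,5,"pics/s20.png")
E
```

```text
9 t 35.58 tcp [662.4  -0.8  38. ] F [-0.6  0.3  1.2] M [-0.03 -0.07 -0.05] gap 0.003
4 t 36.17 tcp [668.2  13.7  38. ] F [-0.2  0.9 -0.6] M [-0.08 -0.1   0.04] gap 0.004
True t 37.08 tcp [670.3  28.2  37.6] F [0.2 0.2 0.2] M [-0.02 -0.09  0.03] gap 0.006
nominal shut tcp [671.80298026  23.82942907  38.        ]
 t 37.27 tcp [669.9  28.1  37. ] F [-0.5  0.4  0.3] M [-0.06 -0.1   0.01] gap 0.005
```

View pics/t20.png

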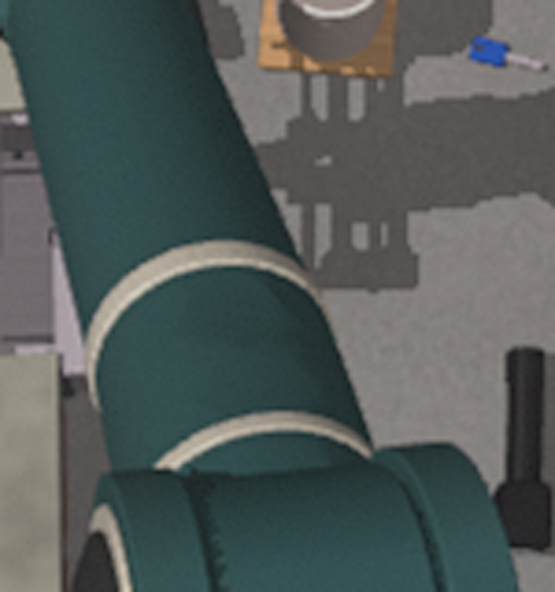

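View pics/s20.png

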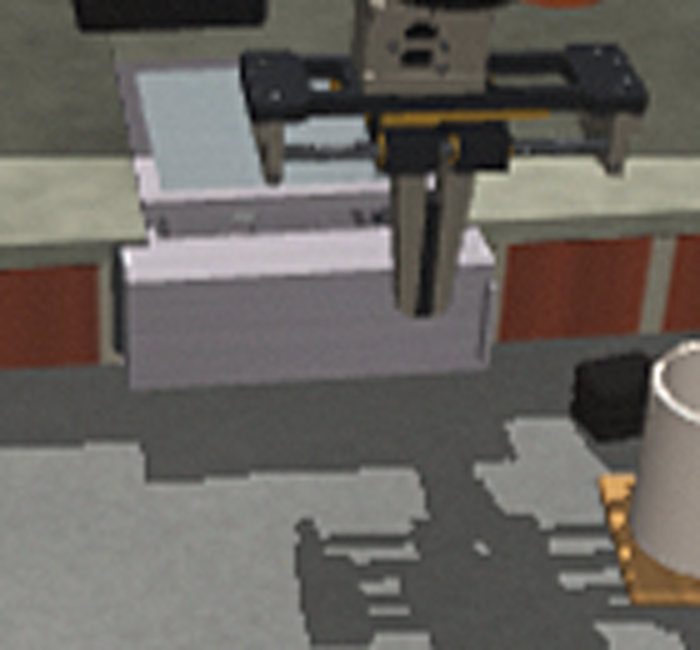

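```bash
python3 - <<'E'
from h import *
p=np.array(bot.get_eef_pos())
for k in range(1,8):
    bot.move_straight(p+np.r_[XD*k*0.8,0],speed=10);bot.hold(.1);state(k)
    if bot.get_ft_force()[1]<-9:break
E
```

```text
1 t 37.74 tcp [669.9  28.3  36.9] F [ 0.6 -1.4  0.6] M [-0.35 -0.13  0.01] gap 0.005
2 t 38.09 tcp [669.9  28.4  36.9] F [-0.2 -4.5  0.3] M [-1.06 -0.18 -0.02] gap 0.003
3 t 38.44 tcp [669.9  28.4  36.9] F [ 0.1 -6.6  1.4] M [-1.51 -0.14  0.06] gap 0.003
4 t 38.79 tcp [669.9  28.4  37. ] F [ 0.5 -8.4  1.4] M [-1.73 -0.18  0.04] gap 0.004
5 t 39.14 tcp [669.9  28.4  36.9] F [-0.5 -9.2  0.9] M [-1.98 -0.14  0.04] gap 0.01
```

```bash
python3 - <<'E'
from h import *
p=np.array(bot.get_eef_pos())
bot.move_straight(p-np.r_[XD*45,0],speed=80);
bot.move_straight(p-np.r_[XD*60,-130],speed=120);
bot.move_straight([560,-330,260],speed=250);state()
f=bot.grab_frame("top");g=bot.grab_frame("side")
import pickle;pickle.dump((f,g),open("f9.pkl","wb"))
cv2.imwrite("pics/top21.png",cv2.resize(f["img"][:,:,::-1],(800,600)));crop(f,120,110,240,220,6.5,"pics/t21.png");crop(g,220,110,360,240,5,"pics/s21.png")
E
```

```text
t 42.62 tcp [ 560.6 -328.2  259.6] F [-0.3  0.3 -0.3] M [-0.03 -0.04 -0.05] gap 0.006
```

View pics/t21.png

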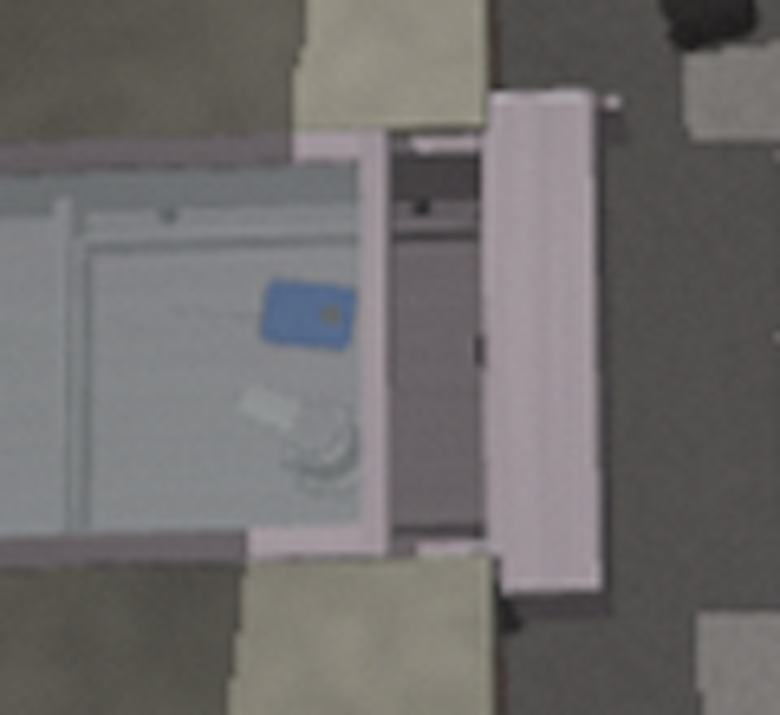

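View pics/s21.png

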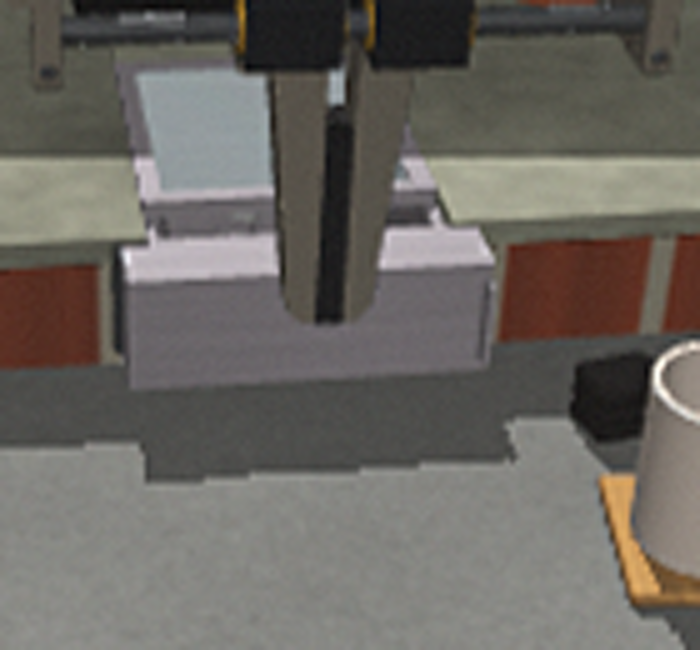

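View pics/top21.png

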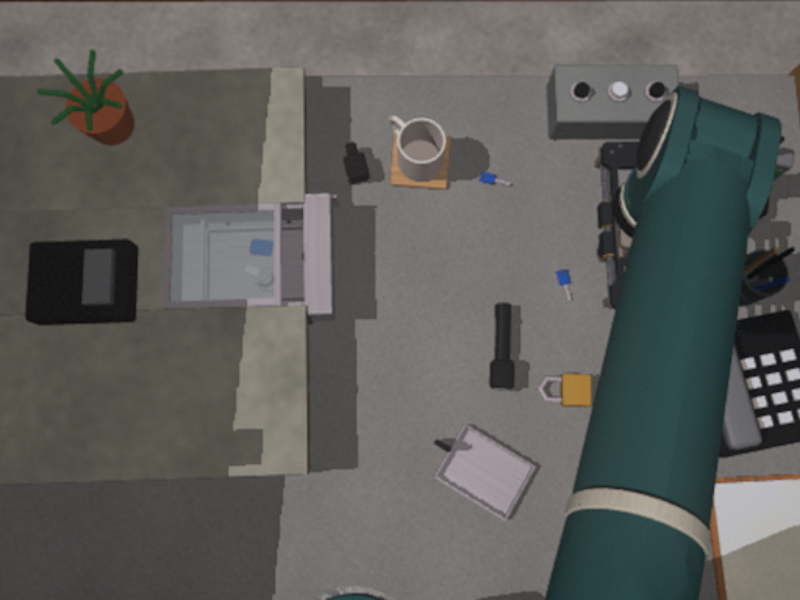

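```bash
python3 - <<'E'
from h import *
import pickle
f,g=pickle.load(open("f9.pkl","rb"))
vline(f,207,216,range(128,198),78,-1,"door outer");vline(f,190,198,range(130,190),78,1,"door inner")
f0=pickle.load(open("f0.pkl","rb"))[0]
d=cv2.absdiff(f0["img"],f["img"]).max(2)
for n,(u0,v0,u1,v1) in dict(mug_coaster=(245,70,292,122),covers=(218,88,238,120),torch=(310,190,332,250),padlock=(343,236,378,262),decoy=(276,268,346,334),key2=(306,108,330,122),key3=(354,170,368,194)).items(): print(n,int(d[v0:v1,u0:u1].max()),int((d[v0:v1,u0:u1]>40).sum()))
E
```

```text
door outer slope 1.95 y@614 36.69 res 0.15
door inner slope 2.17 y@614 77.97 res 0.57
mug_coaster 17 0
covers 13 0
torch 13 0
padlock 15 0
decoy 16 0
key2 14 0
key3 14 0
```

```bash
python3 - <<'E'
from h import *
bot.sign_off();print(bot.get_clock())
E
```

```text
the job is handed in; nothing more can be done
the job is handed in; nothing more can be done
```

I put the loaded tray away in the cabinet and closed the door. I signed off with the clock at about 42.6 s of the 59 s allowed.

- **Moving the tray:** I slid it along the counter by its stem, squared it to the cabinet and tilted the nose up with the tail on the counter. Once the nose was over the lip, I lifted the tail to about lip height. From there, for about 40 mm at least, the arm seems to have carried most of the tray's weight rather than sliding it. I then lowered the nose, pushed gently until it touched the back bar (about 5 N), and set the tail down behind the lip.
- **Tray and contents:** When I lowered the tail, the gripper stopped about 4 to 5 mm below its height on the lip. The picture then showed the tail 2 to 3 mm behind the lip's inner edge. The lock cylinder was standing and the key was in the tray, also in the last picture through the pane. The contact with the floor under the tail was felt through the gripper, not seen.
- **Door:** I swung it shut with closed fingers until it stopped firmly at about 9 N. Its face measures 1.95°, against about 2.0° for the cabinet front.
- **Other things on the counter:** Before and after pictures show no change at the mug, coaster, key covers, torch, padlock, small tray and the two loose keys. The arm hid the stapler in the last picture, so I could not check it, but the arm did not work near it.
- **Not as planned:**
  - The stem slipped about 2° in the grip when I first tilted the tray, so I tilted it further before crossing the lip.
  - Two of the force stops went off early on the way to and over the lip; I think these were false triggers.

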